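# Load a blank under the drill bridge and clamp it

## Robot

A 7-joint arm with a two-finger parallel gripper is mounted at the origin on a cart in front of the work surface, level with it; the furniture and walls round the work are solid. World frame = base frame: x ahead of the robot, y to its left, z up, the work surface at z = 0. Lengths are in m, angles in rad, forces in N, time in s.
With the tool pointing down it reaches from about 0.4 to 0.85 m from the base axis. Payload 10.4 kg.
Tool frame: the origin (TCP) lies midway between the tips of the shut fingers; the grasp point (between the pads) lies 19 mm behind it; y points along the fingers, x is the direction in which the jaws open and shut, and the axes are right-handed (so a half turn about y gives the same grasp; the last joint's range is limited). The gripper opens to 87 mm and grips with 3 to 60 N. Pads are 19 mm wide; open, the fingers measure 117 mm over their backs; the gripper's body (75 mm by 190 mm) begins 51 mm behind the grasp point.
Start: joints at [1.15, 0.332, -0.065, 1.46, 0.022, 1.35, -0.088], TCP at [0.242, -0.576, 0.197] pointing down, gripper open.
Joint ranges: [-2.6, 2.6], [-0.5, 2.12], [-1.47, 1.34], [0.16, 2.42], [-1.27, 4.41], [0.06, 2.06], [-2.6, 2.6]. Speed limits (rad/s): [2.22, 2.22, 2.79, 2.79, 3.14, 3.14, 3.14].

## Interface

Orientations are given as a unit quaternion [x, y, z, w].
In Python, from bench import * gives the robot as it stands.
- The arm moves only by the tool jog_arm, never from a script. Its argument "commands" is a list of rows, each an object with "translation": the shift along the world's x, y, z in mm, a list of three; "twist": the turn about the world's z in rad. A call has 1 to 20 rows; each row shifts and turns the commanded pose from where the row before left it; what a row does not reach is not made up. A row lasts 1/10 s, in which the tool goes at most 50 mm and 8.59 degrees, less where a joint would pass 70% of its speed; a pose out of reach is approached as far as the arm can. A call is refused whole if a number of a shift passes 50 or a number of a turn 0.15, either way. A call with a gripper value outside its range is refused whole. "grip" is the closure, from 0 (fully open) to 1 (shut), set as the call begins (left out, the last holds). The fingers move at their own pace and stop on an object; "grip_force" is the grip in N (left out, the last holds). Time passes only in rows, so rows that do not move let the fingers close. It gives the time, the measured TCP pose, the force and the opening at its end, in the units of the state.
- read_state(): the state, without advancing time (a new reading comes with each control period).
- camera(name): name is "scene" or "side" or "wrist"; returns a dict with "img" (420x560x3 uint8, red, green, blue), "fx", "fy", "cx", "cy" (pixels), "cam_to_world" (4x4, takes a point from camera to world coordinates). Camera axes: x right, y down, z forward; pixel columns grow to the right and rows downward; lengths in m; the calibration is good to about 2 mm. A picture is of the moment at which its call begins. There is no depth.
- close_job(): hands the job in, once; it reports no verdict.
The state is a dict: "time": time; "joint_positions": joint angles; "joint_vel": joint speeds; "joint_torque": joint torques, N m; "ee_pos": TCP position; "eef_rot": TCP orientation; "ft_force": force on the tool from outside, world axes, zero at the start; "torque": the same for the moment, N m; "width": finger opening in m.
Only numpy, scipy, OpenCV 4.12 (cv2) and the standard library are available. Lean on these libraries where they do the work, as an engineer would, in place of code of your own. Each camera call takes 0.05 s, during which the arm holds its last target.

## Task

Load the wooden blank into the drill jig: only pushing with the fingertips, slide it over the bench to the jig's long fence, along the fence and under the low drill bridge until its end sits against the end stop, then swing the cam lever all the way round until it stops, so that the blank is clamped against the fence. The blank stays flat on the bench throughout, never lifted or tipped, and the sanding block, the offcut and the try square stay where they lie.

Things in the scene. Friction and masses are not known exactly. Their poses are not given: they have to be found in the camera images.
- blank: the workpiece: flat wooden strip, 45 wide (own x) x 140 long (own y) x 20 mm high, about 0.09 kg, loose, flat on the bench on the open side of the jig's fence, before the bridge. Origin: centre of its underside. Its two ends are alike.
- drill_jig: bare metal drill jig screwed to the bench, with no base under the work: the blank slides on the bench. Jig frame, used below in mm: origin on the bench below the middle of the bridge, on the centre line of the clamped blank; +y feed direction, +x from blank to fence, z up. Home place of the blank's origin: x = 0, y = +5, long side along y (about 37 mm of it then stick out before the bridge).
- jig_fence (a point): near end of the long straight fence's working face, on the bench. Jig frame: x = +22.5, y = -235. The face runs from there straight along +y to the end stop; the fence is 21.5 thick, 23 high, open to the -x side.
- jig_bridge (a point): middle of the bridge's underside, 23 mm above the bench (3 mm headroom over the blank). Jig frame: steel plate x = -50 to +46, y = -28 to +28, top 32 high, two drill bushes on it up to 38 high. It stands on the fence and on a short rail whose face at x = -25.5 makes the channel 48 wide; the rail (24 thick) begins with a rounded nose, radius 12, that reaches to y = -38.
- jig_stop (a point): foot of the end stop's working face, at x = 0, y = +75 in the jig frame. The stop is a cross block from x = -30 to the fence, y = +75 to +93, 23 high.
- cam_pivot (a point): fixed point on the bench below the vertical axis of the cam lever: x = -42.9, y = +50 in the jig frame (open side, between bridge and stop). A 5 mm thick foot plate lies under the cam, x = -63 to -26, y = +23 to +93.
- cam_lever (a joint): angle of the cam lever, rad: 0 fully open, 1.9 fully shut at its stop, growing counter-clockwise from above. In the jig frame it points from its axis at 1.658 + value from +x: open along +y, past the stop; shut about along -x. Its eccentric (radius 16) touches a blank at home from about 1.4 on and clamps it at 1.9. Turns with about 2 N at the knob, a little more at the end; stays where left.
- lever_knob (a point): centre of the black ball (20 mm diameter) at the end of the cam lever, 86 mm from the axis, 37 mm above the bench. The lever is a round steel bar 9 mm thick whose middle line rises from 28 mm at the hub (radius 9.5, 39 high) to 36 mm at the ball.
- sanding_block: bystander: brown block 60 x 110 x 35 mm behind the fence; origin centre of its underside
- offcut: bystander: small wooden offcut 35 x 60 x 35 mm to the left of the jig; origin centre of its underside
- try_square: bystander: small metal try square, 159 x 100 x 18 mm, to the right of the jig; origin centre of its underside

How it is judged:
On the way, in this order (a step that is already met when the one before it is completed fails the run):
1. the blank lies under the bridge with its end within 2.5 mm of the end stop, lever still open (y of blank in the frame of drill_jig between 0.0025 and 0.0085 m and x of blank in the frame of drill_jig between -0.006 and 0.003 m and value of joint cam_lever below 1.2 rad), for 0.2 s.
2. the cam lever is swung shut (value of joint cam_lever above 1.7 rad), for 0.2 s.
At the end, for the whole second after the job is handed in: The blank lies flat and at rest under the bridge, its end within 2.5 mm of the end stop, its side within 1.5 mm of the fence and within 0.03 rad of parallel, and the cam lever is swung shut (beyond 1.7 of 1.9 rad) and bears on it (more than 1 N) (y of blank in the frame of drill_jig between 0.0025 and 0.0085 m and x of blank in the frame of drill_jig between -0.0015 and 0.003 m and angle between the y axis of blank and the y axis of drill_jig, either way round below 0.03 rad and angle between blank's own z axis and vertical below 0.05 rad and height (world z) of blank below 0.003 m and linear speed of blank below 0.01 m/s and value of joint cam_lever above 1.7 rad and contact force between drill_jig and blank above 1 N); the robot touches nothing.
It fails at once if the blank is lifted off the bench (more than 5 mm) (height (world z) of blank above 0.005 m).
It fails at once if the blank is tipped (more than about 6 degrees) (angle between blank's own z axis and vertical above 0.1 rad).
It fails at once if the sanding block is moved more than 15 mm (distance of sanding_block from where it was at the start of the episode above 0.015 m).
It fails at once if the offcut is moved more than 15 mm (distance of offcut from where it was at the start of the episode above 0.015 m).
It fails at once if the try square is moved more than 15 mm (distance of try_square from where it was at the start of the episode above 0.015 m).
It also fails if it takes over 61 s, if anything falls off the work surface, if the arm or the gripper's body presses on something with over 40 N, if the wrist force passes 120 N, or if a joint passes its speed limit or range.

## Working session

There is one attempt and no reset: what is moved stays moved. The work goes in short steps, Python scripts to look and compute and a tool call to move; the robot and the scene stay as the last step left them, time stands still between calls to the robot, and variables do not carry over. Pictures are saved under pics/ and viewed, and the job is handed in when it is done.

Besides the shell and the picture viewer there is one more tool, called as name(argument=value, ...) on one line, values as JSON. jog_arm: Moves the arm, as the interface text tells. Its arguments: {"type":"object","properties":{"commands":{"type":"array"},"grip":{"type":"number"},"grip_force":{"type":"number"}},"required":["commands"]}

```bash
mkdir -p pics; ls
python3 - <<'E'
from bench import *
import cv2
print(read_state())
for n in ["scene","side","wrist"]:
    c=camera(n); cv2.imwrite(f"pics/{n}0.png",cv2.cvtColor(c["img"],cv2.COLOR_RGB2BGR)); print(n,c["fx"],c["fy"],c["cx"],c["cy"],c["cam_to_world"])
E
```

```text
pics
{'time': 0.0, 'joint_positions': array([ 1.15041256,  0.33290941, -0.06469928,  1.46092465,  0.02160155,
        1.34987152, -0.08846857]), 'joint_vel': array([-2.14473460e-04, -3.81142579e-04,  3.31256334e-05, -1.68379528e-04,
       -3.95188806e-05, -1.97289287e-03, -5.89017548e-04]), 'joint_torque': array([-2.38638377e-04, -6.23257899e+01,  2.44066876e-02, -3.89894450e+01,
       -6.12583500e-02,  3.97303503e-02,  1.52773882e-04]), 'ee_pos': array([ 0.24194538, -0.57582811,  0.19663847]), 'eef_rot': array([-0.58868669,  0.39176578, -0.3909065 ,  0.58920256]), 'ft_force': array([0.52703235, 0.09032838, 0.88721358]), 'torque': array([-0.01796531,  0.01581128, -0.003218  ]), 'width': 0.08707335445893831}
scene 412.90967960041024 412.90967960041024 281.43200488925737 212.90151365233936 [[-0.8886519  -0.3416303   0.30591917  0.21693127]
 [-0.45828598  0.68557216 -0.56565429  0.71671356]
 [-0.01648502 -0.64286822 -0.76579938  1.04651826]
 [ 0.          0.          0.          1.        ]]
side 531.7961577927562 531.7961577927562 277.9717523984208 204.02953307715637 [[-0.80419946 -0.31705628  0.50273108 -0.06860858]
 [-0.59433247  0.42090544 -0.68527916  0.92459931]
 [ 0.00566981 -0.84989054 -0.52692877  0.81030993]
 [ 0.          0.          0.          1.        ]]
wrist 297.0692710750195 297.0692710750195 280.95536736216593 207.30336794401327 [[ 3.87557288e-01 -8.85195179e-01 -2.57349654e-01  3.13367464e-01]
 [-9.21845177e-01 -3.72422515e-01 -1.07251758e-01 -5.46836884e-01]
 [-9.04066412e-04  2.78802737e-01 -9.60347966e-01  3.83042803e-01]
 [ 0.00000000e+00  0.00000000e+00  0.00000000e+00  1.00000000e+00]]
```

View pics/scene0.png

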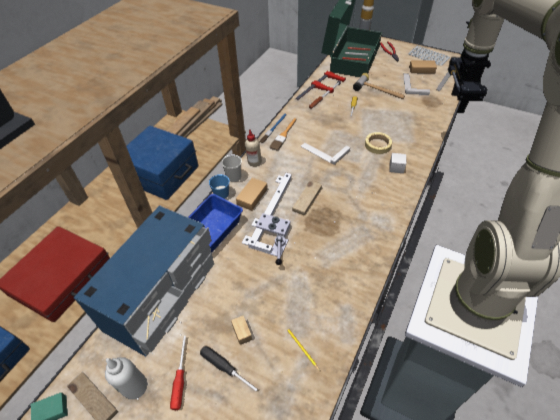

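View pics/side0.png

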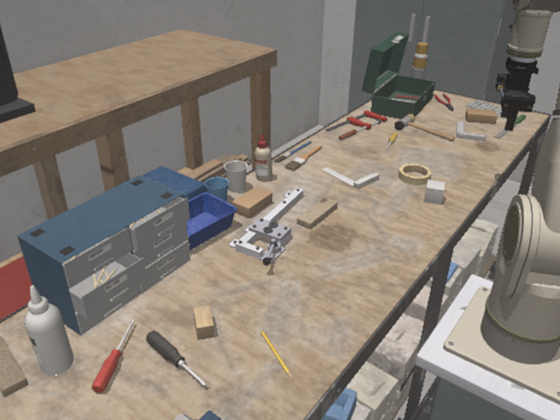

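View pics/wrist0.png

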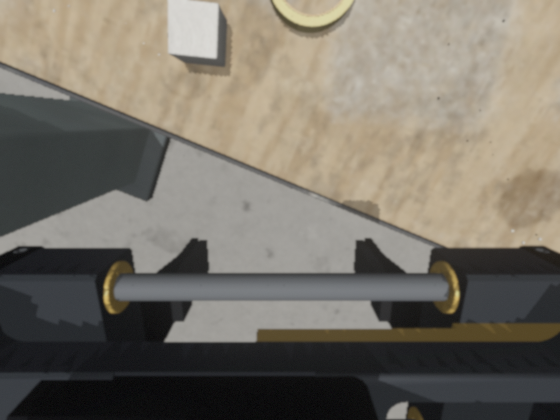

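Run:
```python
import cv2
a=cv2.imread("pics/scene0.png")[165:275,225:335]; cv2.imwrite("pics/sc_crop.png",cv2.resize(a,None,fx=5.4,fy=5.4,interpolation=cv2.INTER_CUBIC))
a=cv2.imread("pics/side0.png")[165:275,220:350]; cv2.imwrite("pics/si_crop.png",cv2.resize(a,None,fx=5.4,fy=5.4,interpolation=cv2.INTER_CUBIC))
```

```text
(no output)
```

View pics/sc_crop.png

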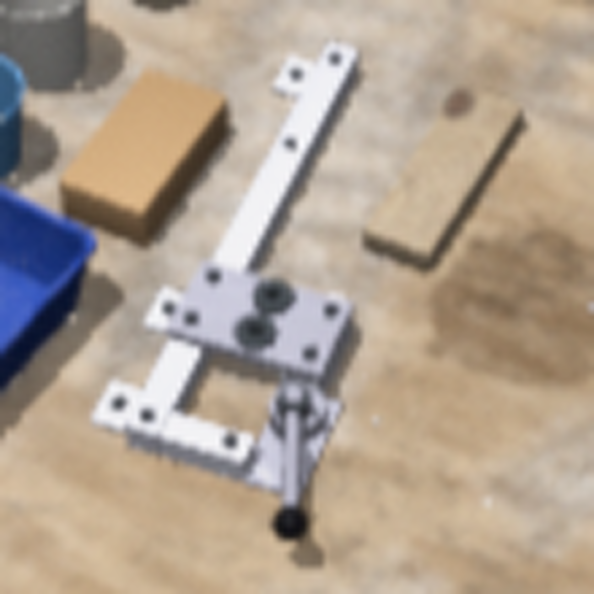

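View pics/si_crop.png

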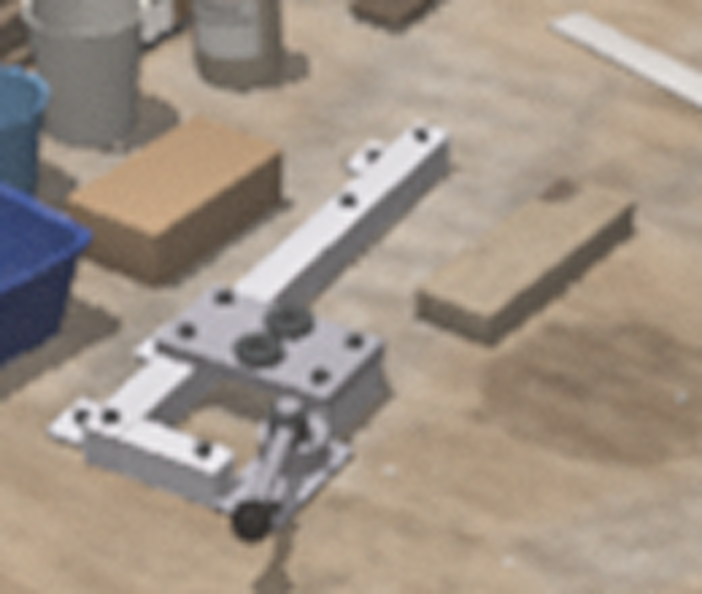

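```bash
cat > h.py <<'E'
import numpy as np, cv2
from scipy.optimize import least_squares
def proj(c,P):
    T=np.linalg.inv(c["cam_to_world"]); p=(T[:3,:3]@np.asarray(P,float).T).T+T[:3,3]
    return np.c_[c["fx"]*p[:,0]/p[:,2]+c["cx"],c["fy"]*p[:,1]/p[:,2]+c["cy"]]
def place(q,L):
    L=np.asarray(L,float)/1000; co,s=np.cos(q[2]),np.sin(q[2])
    return np.c_[q[0]+co*L[:,0]-s*L[:,1],q[1]+s*L[:,0]+co*L[:,1],L[:,2]]
def fit(obs,x0):
    f=lambda q:np.concatenate([(proj(c,place(q,L))-np.array(px)).ravel() for c,L,px in obs])
    r=least_squares(f,x0,loss='soft_l1'); return r.x,r.fun.reshape(-1,2)
def unproj(c,uv,z):
    d=c["cam_to_world"][:3,:3]@np.array([(uv[0]-c["cx"])/c["fx"],(uv[1]-c["cy"])/c["fy"],1]); o=c["cam_to_world"][:3,3]
    return o+d*(z-o[2])/d[2]
def save(c,name,box=None,s=1):
    a=cv2.cvtColor(c["img"],cv2.COLOR_RGB2BGR)
    if box: a=a[box[1]:box[3],box[0]:box[2]]
    cv2.imwrite(f"pics/{name}.png",cv2.resize(a,None,fx=s,fy=s,interpolation=cv2.INTER_CUBIC))
E
python3 - <<'E'
from bench import *
from h import *
sc=camera("scene"); si=camera("side")
S=lambda l:[(225+u/5.4-.4,165+v/5.4-.4) for u,v in l]
D=lambda l:[(220+u/5.4-.4,165+v/5.4-.4) for u,v in l]
L=[(22.5,-235,23),(46,-28,32),(-50,-28,32),(-50,28,32),(46,28,32),(-30,93,23),(-30,75,23),(-50.4,135.7,37)]
a=S([(357,55),(205,262),(355,305),(323,378),(163,320),(245,467),(255,440),(291,522)])
b=D([(450,133),(215,288),(383,345),(330,392),(155,342),(218,472),(232,455),(252,520)])
k=unproj(sc,a[7],.037);n=unproj(sc,a[0],.023);d=k-n
yaw=np.arctan2(d[1],d[0])-np.arctan2(135.7+235,-50.4-22.5)
print(k,n,unproj(si,b[7],.037),unproj(si,b[0],.023))
print(fit([(sc,L,a),(si,L,b)],[k[0],k[1],yaw]))
B=[(22.5,-70,20),(-22.5,-70,20),(-22.5,70,20),(22.5,70,20)]
a=S([(468,90),(523,118),(430,264),(363,236)]);b=D([(575,185),(635,207),(488,337),(418,295)])
P=np.array([unproj(sc,u,.02) for u in a]);print(P)
print(fit([(sc,B,a),(si,B,b)],[P[:,0].mean(),P[:,1].mean(),yaw]))
E
```

```text
[0.54372572 0.13801727 0.037     ] [ 0.67666566 -0.20893634  0.023     ] [0.54025284 0.13970911 0.037     ] [ 0.67299274 -0.20999609  0.023     ]
(array([0.62578541, 0.01862756, 0.12188906]), array([[ 3.68650093e-01, -5.35699295e-01],
       [ 1.29578451e-01,  3.92684131e-01],
       [ 5.80393368e-01,  2.26903533e-01],
       [ 4.34107096e-01,  9.34698194e-02],
       [ 1.20811624e+00,  2.60074583e+00],
       [ 1.26211053e+00, -7.02636581e-02],
       [ 1.55732266e+00,  3.14832248e-01],
       [-6.19816631e+00,  3.56076999e-01],
       [-6.76584850e-01, -6.38584914e-01],
       [-4.15860544e-01, -7.62437517e-01],
       [ 1.27434014e-01, -1.18910316e+00],
       [-6.14134610e-01,  9.81893851e-01],
       [-5.08865443e-01, -5.07613969e-01],
       [ 7.55342331e-03,  1.60165222e-01],
       [ 1.17509272e+00, -4.96972552e-01],
       [-8.31476220e+00, -1.41847322e+00]]))
[[ 0.60006232 -0.21477387  0.02      ]
 [ 0.55854007 -0.20770732  0.02      ]
 [ 0.55976482 -0.07224984  0.02      ]
 [ 0.60554842 -0.07417521  0.02      ]]
(array([ 0.57786708, -0.1413183 , -0.02329828]), array([[-0.00530372,  0.6703964 ],
       [ 1.64821435, -0.13056694],
       [ 0.58323808,  0.59683211],
       [ 0.66086635,  0.84866975],
       [-1.46547807, -1.16445311],
       [ 0.6896767 , -0.14870932],
       [-0.3834336 , -2.52472836],
       [-1.09774379, -0.5233088 ]]))
```

jog_arm(commands=[{"translation": [21, 39, 5], "twist": -0.025}, {"translation": [21, 39, 5], "twist": -0.025}, {"translation": [21, 39, 5], "twist": -0.025}, {"translation": [21, 39, 5], "twist": -0.025}, {"translation": [21, 39, 5], "twist": -0.025}, {"translation": [21, 39, 5], "twist": -0.025}, {"translation": [21, 39, 5], "twist": -0.025}, {"translation": [21, 39, 5], "twist": -0.025}, {"translation": [21, 39, 5], "twist": -0.025}, {"translation": [21, 39, 5], "twist": -0.025}, {"translation": [21, 39, 5], "twist": -0.025}, {"translation": [21, 39, 0], "twist": 0}, {"translation": [0, 0, 0], "twist": 0}, {"translation": [0, 0, 0], "twist": 0}])

```text
time: 1.65
ee_pos: [0.4943, -0.1073, 0.2523]
eef_rot: [0.53, -0.468, 0.468, -0.53]
ft_force: [-0.8, -1.0, 0.1]
width: 0.0865
```

Run:
```python
from bench import *
from h import *
from scipy.spatial.transform import Rotation as R
s=read_state();print(s["time"],s["ee_pos"],R.from_quat(s["eef_rot"]).as_matrix(),s["ft_force"])
w=camera("wrist");save(w,"w1",s=1.4);print(w["cam_to_world"])
```

```text
1.65 [ 0.49430925 -0.10734274  0.25234303] [[ 1.24783297e-01 -2.80295583e-04  9.92183980e-01]
 [-9.92184019e-01 -6.00792219e-05  1.24783285e-01]
 [ 2.46334378e-05 -9.99999959e-01 -2.85601682e-04]] [-0.80175016 -0.98762861  0.08694075]
[[ 1.24955660e-01 -9.52825908e-01 -2.76602371e-01  5.71017037e-01]
 [-9.92162098e-01 -1.19811916e-01 -3.54891130e-02 -9.80942189e-02]
 [ 6.74686345e-04  2.78868954e-01 -9.60328929e-01  4.38631492e-01]
 [ 0.00000000e+00  0.00000000e+00  0.00000000e+00  1.00000000e+00]]
```

View pics/w1.png

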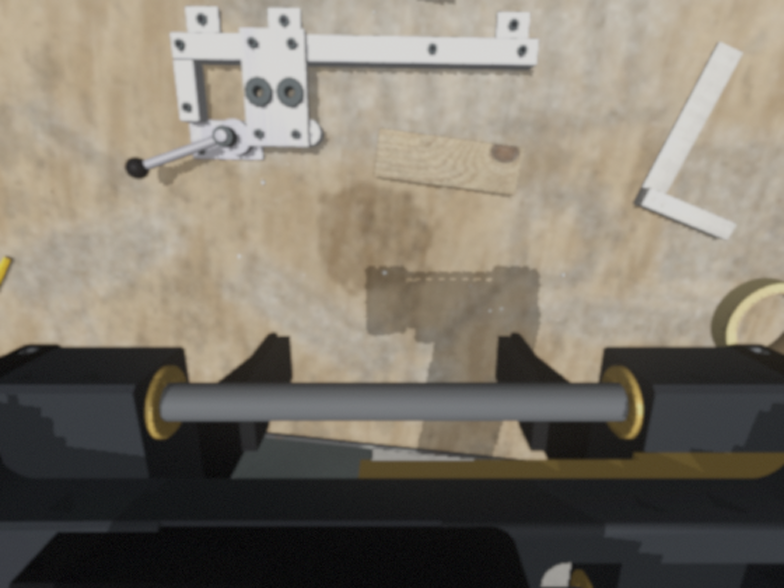

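```bash
python3 - <<'E'
import cv2
a=cv2.imread("pics/w1.png"); a=cv2.resize(a,(560,420),interpolation=cv2.INTER_AREA)
E
python3 - <<'E'
from bench import *
from h import *
w=camera("wrist");save(w,"w2a",(80,0,240,140),4.8);save(w,"w2b",(240,0,400,140),4.8)
E
```

```text
(no output)
```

View pics/w2a.png

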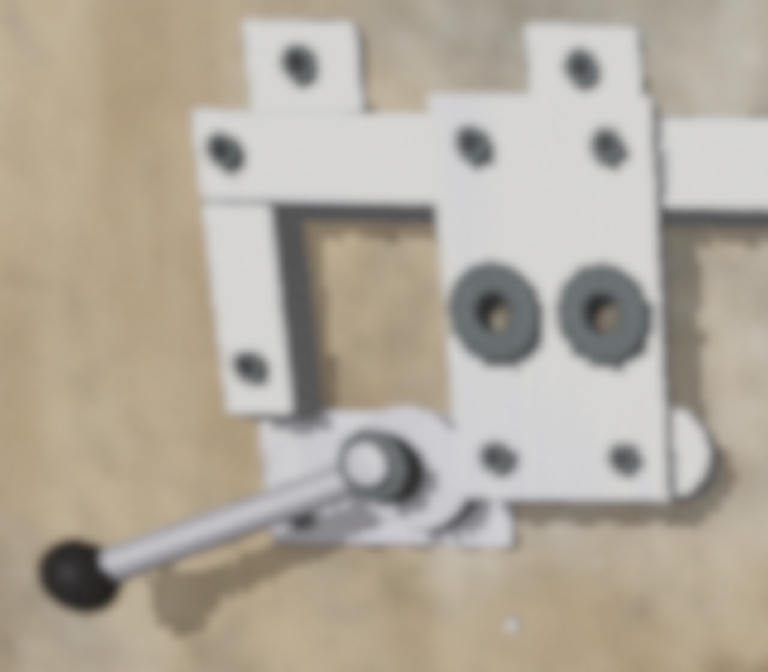

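View pics/w2b.png

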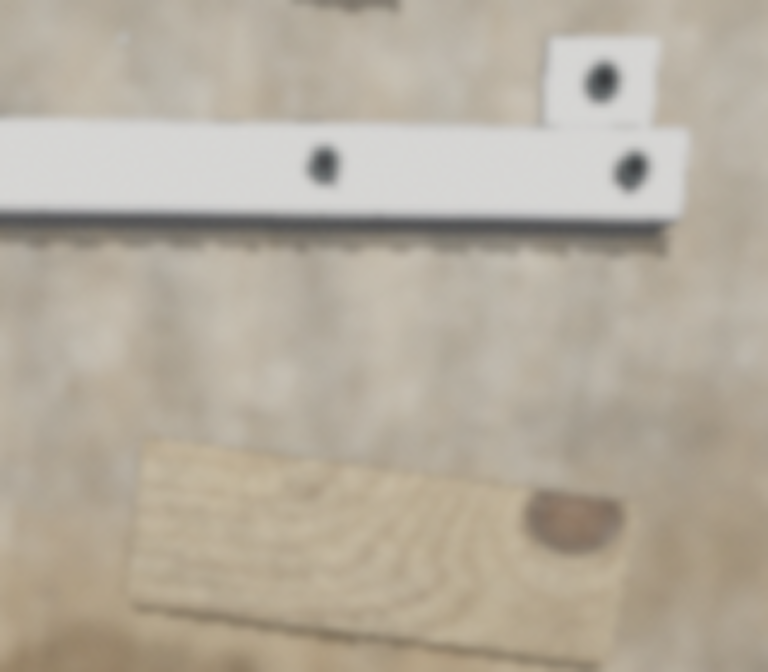

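```bash
cat > m.py <<'E'
from bench import *
from h import *
w=camera("wrist")
A=lambda l:[(80+u/4.8-.4,v/4.8-.4) for u,v in l]
Bf=lambda l:[(240+u/4.8-.4,v/4.8-.4) for u,v in l]
L=[(46,-28,32),(46,28,32),(-50,28,32),(-50,-28,32),(44,93,23),(-30,93,23),(-30,75,23),(22.5,75,23),(22.5,-235,23),(44,-235,23)]
px=A([(655,95),(427,95),(450,500),(672,502),(192,108),(226,413),(297,415),(273,205)])+Bf([(682,220),(689,129)])
q,r=fit([(w,L,px)],[.626,.019,.122]);print(q,r.round(1).tolist())
B=[(22.5,70,20),(22.5,-70,20),(-22.5,-70,20),(-22.5,70,20)]
pb=Bf([(145,440),(632,497),(605,662),(132,605)])
b,r=fit([(w,B,pb)],[.578,-.141,-.02]);print(b,r.round(1).tolist())
k=unproj(w,A([(78,575)])[0],.037)
def tojig(p):
    d=np.asarray(p)[:2]-q[:2];c,s=np.cos(q[2]),np.sin(q[2]);return 1000*np.array([c*d[0]+s*d[1],-s*d[0]+c*d[1]])
kj=tojig(k);print("knob",k,kj,np.arctan2(kj[1]-50,kj[0]+42.9)-1.658,np.hypot(kj[1]-50,kj[0]+42.9))
print("blank jig",tojig(b),b[2]-q[2])
E
python3 m.py
```

```text
[0.62859991 0.01456131 0.10753824] [[-0.5, 0.2], [0.4, -0.6], [2.4, -0.5], [-0.5, -0.3], [-0.7, 0.1], [0.1, 1.0], [-0.9, 0.8], [-0.8, -0.4], [0.9, 0.4], [1.3, 0.0]]
[ 0.58468536 -0.15024822  0.01043872] [[-1.2, -0.5], [2.0, 0.1], [1.1, 0.2], [-1.7, 0.3]]
knob [0.54341249 0.13753702 0.037     ] [-71.49620097 131.40858669] 0.2505999875724365 86.2849969367973
blank jig [ -61.3500558 -159.1440829] -0.09709952234613033
```

jog_arm(commands=[{"translation": [9, -12, -30], "twist": -0.018}, {"translation": [9, -12, -40], "twist": 0}, {"translation": [9, -12, -40], "twist": 0}, {"translation": [9, -12, -40], "twist": 0}, {"translation": [0, 0, -40], "twist": 0}, {"translation": [0, 0, -25], "twist": 0}, {"translation": [0, 0, -15], "twist": 0}, {"translation": [0, 0, -7], "twist": 0}, {"translation": [0, 0, -4], "twist": 0}, {"translation": [0, 0, 0], "twist": 0}], grip=0)

```text
time: 2.8
ee_pos: [0.5307, -0.1566, 0.0122]
eef_rot: [-0.525, 0.473, -0.474, 0.526]
ft_force: [0.7, 1.1, 0.1]
width: 0.0867
```

Run:
```python
from bench import *
from h import *
w=camera("wrist");save(w,"w3",s=1.4);s=camera("side");save(s,"s3",(200,130,400,280),4)
```

```text
(no output)
```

View pics/w3.png

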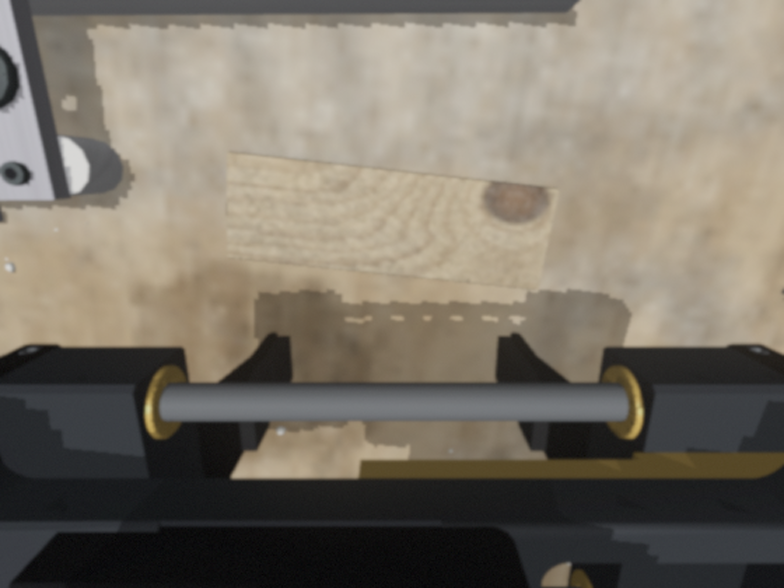

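View pics/s3.png

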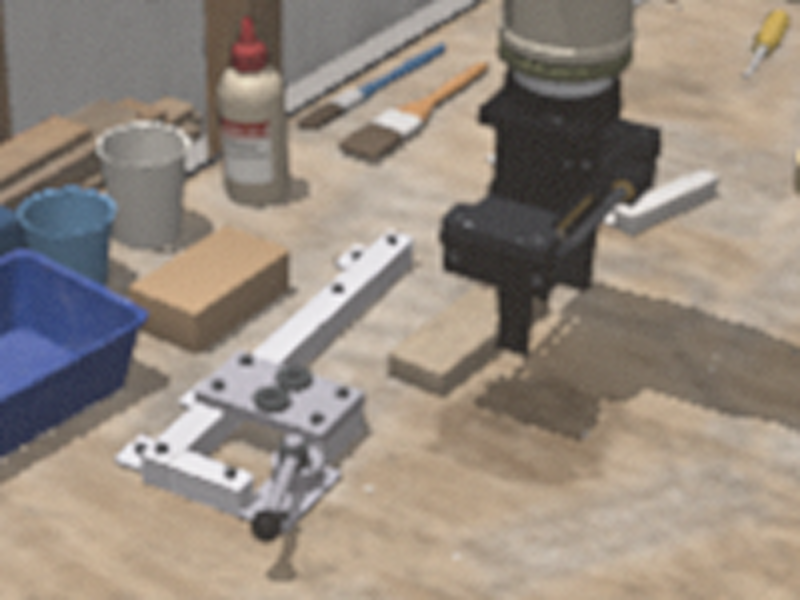

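jog_arm(commands=[{"translation": [5, 0.5, -3], "twist": 0}, {"translation": [8, 0.9, 0], "twist": 0}, {"translation": [8, 0.9, 0], "twist": 0}, {"translation": [8, 0.9, 0], "twist": 0}, {"translation": [8, 0.9, 0], "twist": 0}, {"translation": [8, 0.9, 0], "twist": 0}, {"translation": [8, 0.9, 0], "twist": 0}, {"translation": [8, 0.9, 0], "twist": 0}, {"translation": [8, 0.9, 0], "twist": 0}, {"translation": [0, 0, 0], "twist": 0}])

```text
time: 3.9
ee_pos: [0.6002, -0.1481, 0.0085]
eef_rot: [-0.525, 0.473, -0.473, 0.526]
ft_force: [0.6, 0.3, -1.0]
width: 0.0871
```

Run:
```python
from bench import *
from h import *
w=camera("wrist");save(w,"w4",s=1.4);s=camera("scene");save(s,"s4",(230,150,350,240),6)
```

```text
(no output)
```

View pics/w4.png

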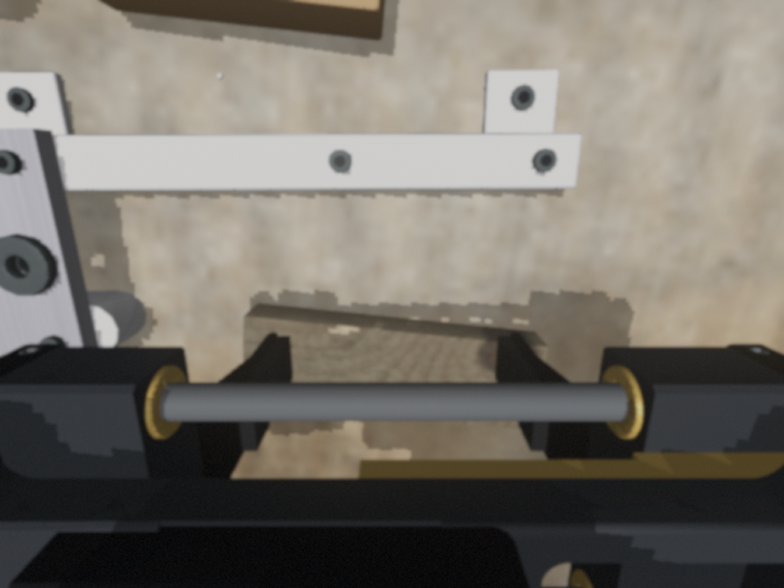

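View pics/s4.png

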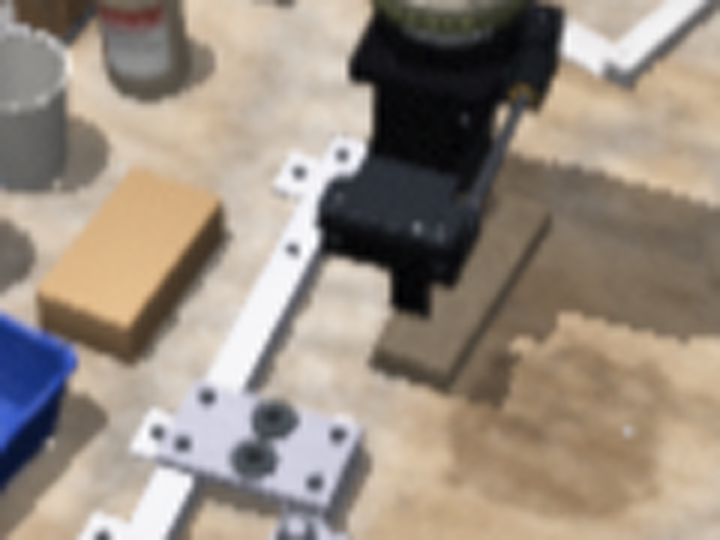

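jog_arm(commands=[{"translation": [0, 0, 25], "twist": 0}, {"translation": [-25, -2.7, 10], "twist": 0}, {"translation": [-25, -2.7, 0], "twist": 0}, {"translation": [-20, -2.1, 0], "twist": 0}, {"translation": [0, 0, 0], "twist": 0}, {"translation": [0, 0, 0], "twist": 0}, {"translation": [0, 0, -10], "twist": 0}, {"translation": [0, 0, -15], "twist": 0}, {"translation": [0, 0, -5], "twist": 0}, {"translation": [0, 0, -4], "twist": 0}, {"translation": [0, 0, 0], "twist": 0}], grip=1, grip_force=20)

```text
time: 5.1
ee_pos: [0.5288, -0.1557, 0.0085]
eef_rot: [0.526, -0.474, 0.473, -0.525]
ft_force: [-0.1, 0.2, 0.2]
width: 0.007
```

Run:
```python
from bench import *
from h import *
w=camera("wrist");save(w,"w5",s=1.4);s=camera("side");save(s,"s5",(270,150,370,225),8)
```

```text
(no output)
```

View pics/w5.png

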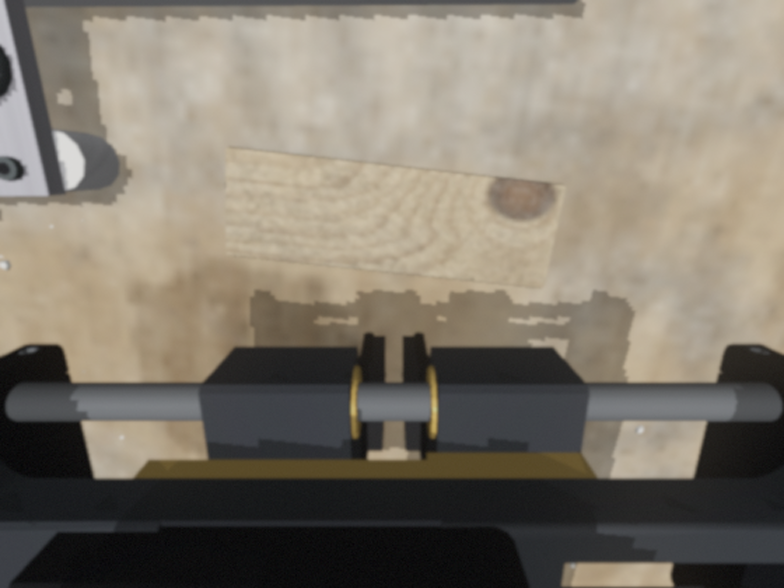

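View pics/s5.png

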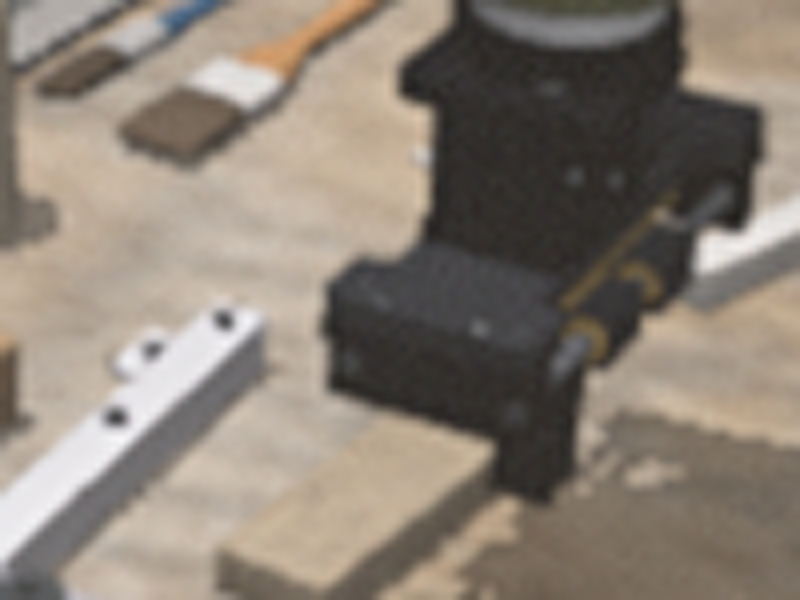

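Run:
```python
from bench import *
from h import *
s=read_state();w=camera("wrist");d=camera("side")
p=s["ee_pos"];ex=np.array([.9942,.1073,0])
for o in [0,.0095,-.0095]:
    P=[p+ex*o,p+ex*o+[0,0,.02],[*(p+ex*o)[:2],0]]
    print(o,(proj(w,P)*1.4).round(),((proj(d,P)-[270,150])*8).round())
```

```text
0 [[392. 336.]
 [392. 354.]
 [392. 329.]] [[520. 538.]
 [523. 488.]
 [518. 561.]]
0.0095 [[392. 318.]
 [392. 334.]
 [392. 311.]] [[495. 530.]
 [498. 481.]
 [493. 553.]]
-0.0095 [[392. 354.]
 [392. 374.]
 [392. 347.]] [[545. 545.]
 [549. 496.]
 [543. 568.]]
```

jog_arm(commands=[{"translation": [0, 0, -3], "twist": 0}, {"translation": [0, 0, -3], "twist": 0}, {"translation": [0, 0, 0], "twist": 0}])

```text
time: 5.6
ee_pos: [0.5288, -0.156, 0.003]
eef_rot: [0.526, -0.473, 0.473, -0.525]
ft_force: [0.2, -0.8, 0.3]
width: 0.0002
```

Run:
```python
from bench import *
from h import *
print(read_state()["width"])
s=camera("side");save(s,"s6",(270,150,370,225),8);s=camera("scene");save(s,"sc6",(270,150,370,225),8)
```

```text
0.00021250487513776973
```

View pics/s6.png

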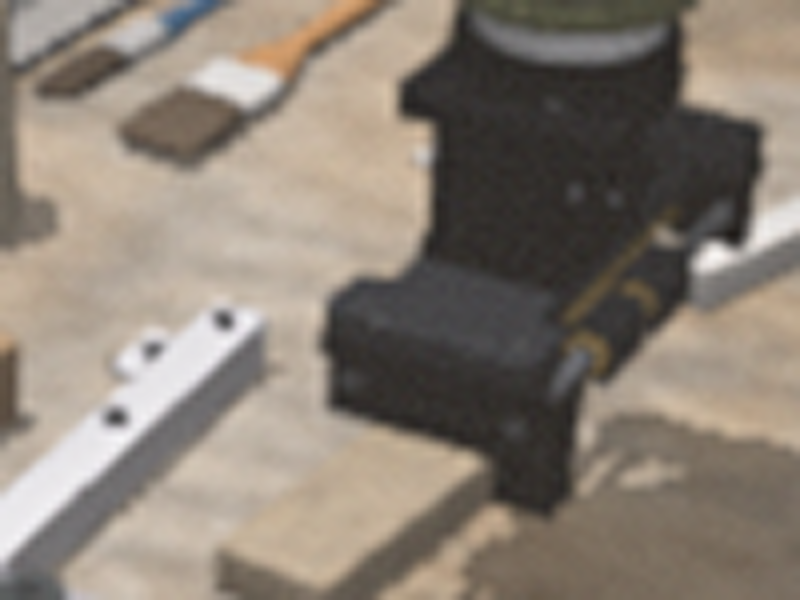

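View pics/sc6.png

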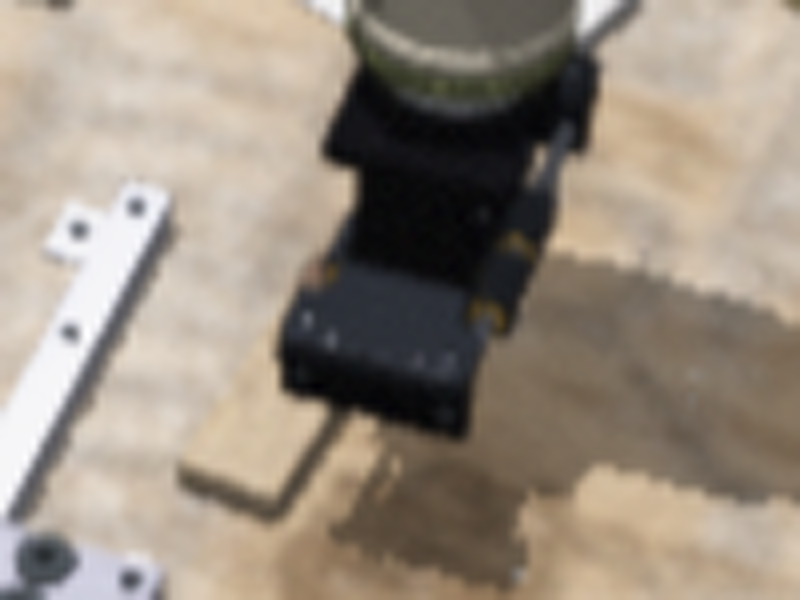

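jog_arm(commands=[{"translation": [0, 0, -3], "twist": 0}, {"translation": [0, 0, 0], "twist": 0}])

```text
time: 5.9
ee_pos: [0.5289, -0.156, 0.0001]
eef_rot: [0.526, -0.473, 0.473, -0.525]
ft_force: [-0.1, -0.2, -0.5]
width: 0.0006
```

jog_arm(commands=[{"translation": [0, 0, -2], "twist": 0}, {"translation": [0, 0, -1], "twist": 0}, {"translation": [0, 0, 0], "twist": 0}])

```text
time: 6.2
ee_pos: [0.529, -0.156, -0.0027]
eef_rot: [0.526, -0.473, 0.473, -0.525]
ft_force: [0.9, 0.4, 0.1]
width: 0.0006
```

jog_arm(commands=[{"translation": [0, 0, -2], "twist": 0}, {"translation": [0, 0, -2], "twist": 0}, {"translation": [0, 0, 0], "twist": 0}])

```text
time: 6.5
ee_pos: [0.5289, -0.156, -0.0069]
eef_rot: [0.526, -0.473, 0.473, -0.525]
ft_force: [-0.0, 0.2, 0.3]
width: 0.0005
```

Run:
```python
from bench import *
from h import *
s=camera("side");save(s,"s7",(270,150,370,225),8)
```

```text
(no output)
```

View pics/s7.png

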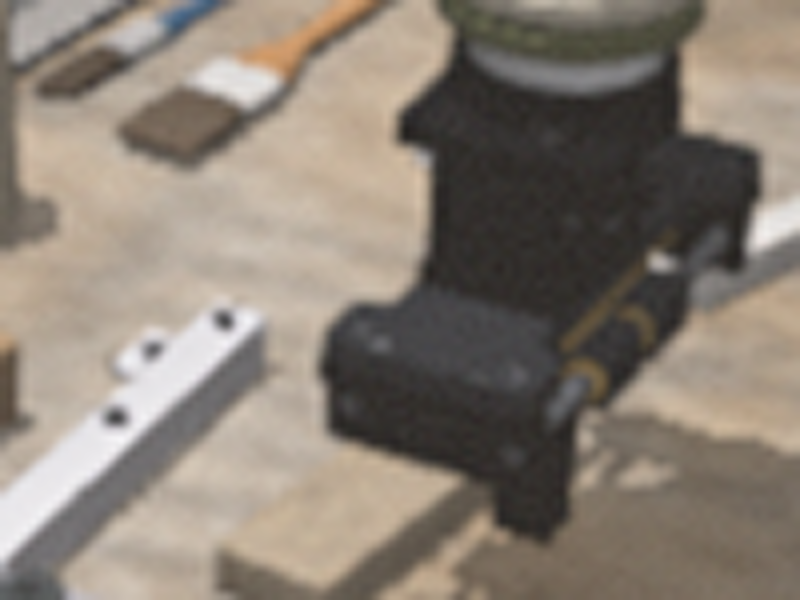

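Run:
```python
from bench import *
from h import *
s=read_state();d=camera("side");w=camera("wrist")
p=s["ee_pos"];ex=np.array([.9942,.1073,0]);ey=np.array([-.1073,.9942,0]);ez=np.array([0,0,1])
for n,(a,b,c) in {"tip":(0,0,0),"tip+x":(9.5,0,0),"tip+y":(0,15,0),"tipcorner":(-9.5,15,0),"plate+":(37.5,95,70),"plate-":(-37.5,95,70),"gr+":(9.5,15,19),"gr-":(-9.5,15,19), "bench":(-9.5,15,6.9)}.items():
    P=[p+(a*ex+b*ey+c*ez)/1000]; print(n,((proj(d,P)-[270,150])*8).round(),(proj(w,P)*1.4).round())
```

```text
tip [[518. 577.]] [[392. 336.]]
tip+x [[493. 569.]] [[392. 318.]]
tip+y [[499. 598.]] [[361. 337.]]
tipcorner [[524. 606.]] [[362. 355.]]
plate+ [[301. 505.]] [[ 70. 311.]]
plate- [[511. 570.]] [[118. 516.]]
gr+ [[477. 544.]] [[357. 333.]]
gr- [[528. 560.]] [[359. 373.]]
bench [[526. 589.]] [[361. 361.]]
```

jog_arm(commands=[{"translation": [0, 0, -2], "twist": 0}, {"translation": [0, 0, -2], "twist": 0}, {"translation": [0, 0, 0], "twist": 0}])

```text
time: 6.95
ee_pos: [0.5289, -0.156, -0.0109]
eef_rot: [0.526, -0.473, 0.473, -0.525]
ft_force: [0.5, -0.3, -1.0]
width: 0.0005
```

jog_arm(commands=[{"translation": [8, 0.9, -2], "twist": 0}, {"translation": [8, 0.9, 0], "twist": 0}, {"translation": [8, 0.9, 0], "twist": 0}, {"translation": [8, 0.9, 0], "twist": 0}, {"translation": [8, 0.9, 0], "twist": 0}, {"translation": [8, 0.9, 0], "twist": 0}, {"translation": [0, 0, 0], "twist": 0}])

```text
time: 7.65
ee_pos: [0.5784, -0.1501, -0.0125]
eef_rot: [-0.525, 0.473, -0.473, 0.526]
ft_force: [-0.4, 0.2, -0.4]
width: 0.0003
```

Run:
```python
from bench import *
from h import *
w=camera("wrist");save(w,"w8",s=1.4);s=camera("scene");save(s,"sc8",(230,150,350,240),6)
```

```text
(no output)
```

View pics/w8.png

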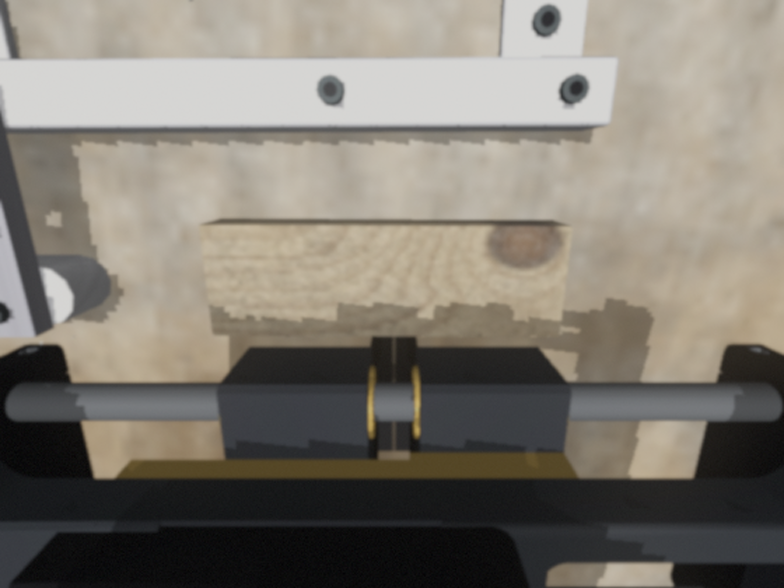

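View pics/sc8.png

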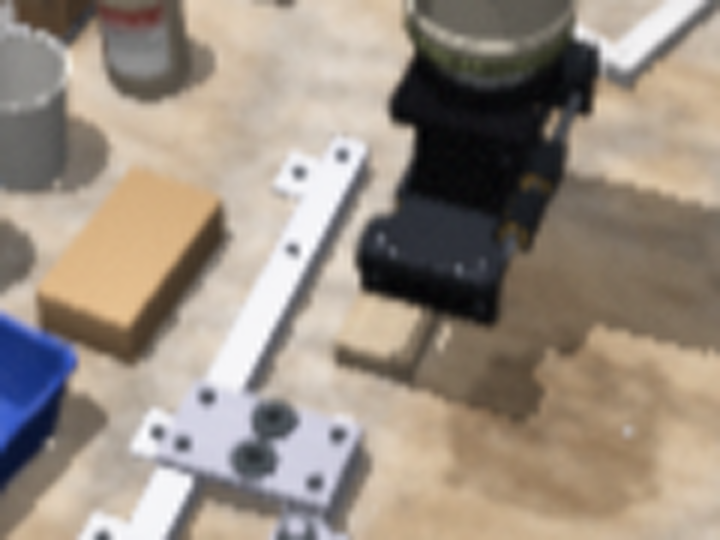

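jog_arm(commands=[{"translation": [8, 0.9, 0], "twist": 0}, {"translation": [8, 0.9, 0], "twist": 0}, {"translation": [8, 0.9, 0], "twist": 0}, {"translation": [6, 0.6, 0], "twist": 0}, {"translation": [2, 0.2, 0], "twist": 0}, {"translation": [0, 0, 0], "twist": 0}])

```text
time: 8.35
ee_pos: [0.6095, -0.1469, -0.0126]
eef_rot: [-0.525, 0.473, -0.473, 0.526]
ft_force: [-0.6, 0.5, 0.1]
width: 0.0006
```

Run:
```python
from bench import *
from h import *
w=camera("wrist");save(w,"w9",s=1.4)
```

```text
(no output)
```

View pics/w9.png

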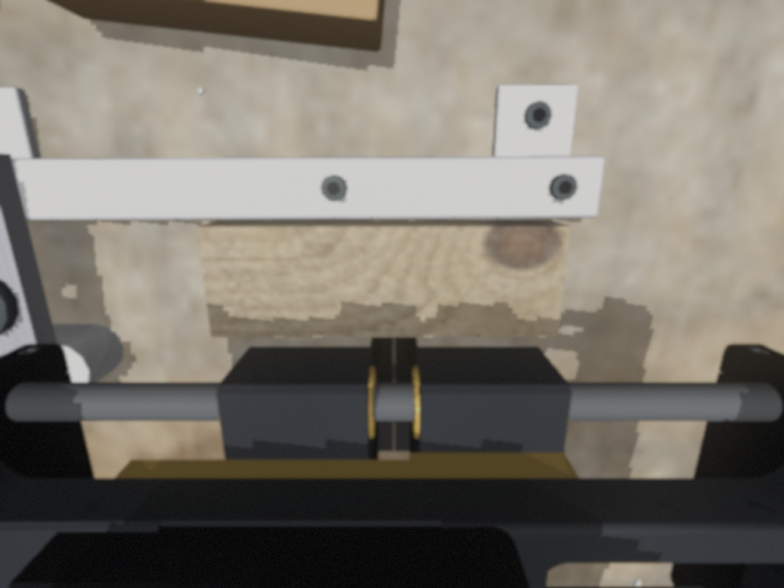

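jog_arm(commands=[{"translation": [2, 0.2, 0], "twist": 0}, {"translation": [1, 0.1, 0], "twist": 0}, {"translation": [1, 0.1, 0], "twist": 0}, {"translation": [0, 0, 0], "twist": 0}])

```text
time: 8.8
ee_pos: [0.6129, -0.1469, -0.0126]
eef_rot: [0.526, -0.473, 0.473, -0.525]
ft_force: [-1.4, -1.0, -0.4]
width: 0.0006
```

jog_arm(commands=[{"translation": [1, 0.1, 0], "twist": 0}, {"translation": [0, 0, 0], "twist": 0}])

```text
time: 9.0
ee_pos: [0.6129, -0.1468, -0.0127]
eef_rot: [0.526, -0.474, 0.473, -0.525]
ft_force: [-6.1, -1.2, 4.5]
width: 0.0004
```

Run:
```python
from bench import *
from h import *
w=camera("wrist");save(w,"w10",(130,100,430,260),2.6)
print(read_state()["ft_force"],w["cam_to_world"][:3,3])
```

```text
[-6.54063295 -0.80556699  4.36728363] [ 0.69020716 -0.13912023  0.17342046]
```

View pics/w10.png

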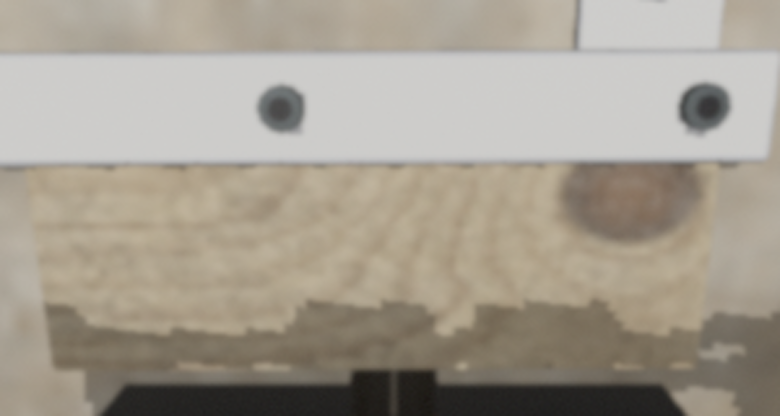

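jog_arm(commands=[{"translation": [-4, -0.4, 0], "twist": 0}, {"translation": [-6, -0.6, 0], "twist": 0}, {"translation": [0, 0, 20], "twist": 0}, {"translation": [0, 0, 20], "twist": 0}, {"translation": [13, -24, 5], "twist": 0}, {"translation": [13, -24, 0], "twist": 0}, {"translation": [13, -24, 0], "twist": 0}, {"translation": [12, -24, 0], "twist": 0}, {"translation": [0, 0, -20], "twist": 0}, {"translation": [0, 0, -15], "twist": 0}, {"translation": [0, 0, -7], "twist": 0}, {"translation": [0, 0, -3], "twist": 0}, {"translation": [0, 0, 0], "twist": 0}])

```text
time: 10.35
ee_pos: [0.6551, -0.2429, -0.0126]
eef_rot: [-0.526, 0.473, -0.473, 0.526]
ft_force: [0.2, 0.3, -0.3]
width: 0.0005
```

```bash
cat >> h.py <<'E'
Q=(.6286,.01456,.1075)
def jig(p,q=Q):
    d=np.asarray(p)[:2]-q[:2];c,s=np.cos(q[2]),np.sin(q[2]);return (1000*np.array([c*d[0]+s*d[1],-s*d[0]+c*d[1]])).round(1)
E
python3 - <<'E'
from bench import *
from h import *
print(jig(read_state()["ee_pos"]))
w=camera("wrist");save(w,"w11",s=1.4)
w=camera("side");save(w,"s11",(260,140,380,230),6)
E
```

```text
[  -1.3 -258.8]
```

View pics/w11.png

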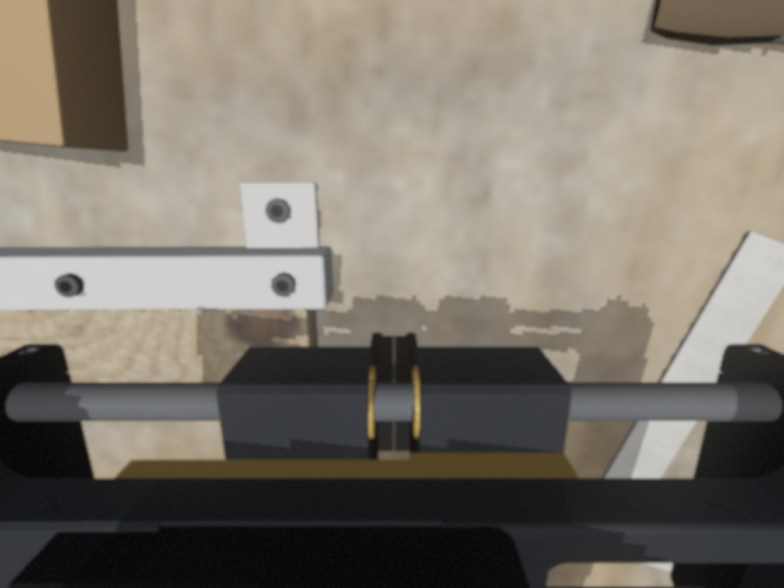

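View pics/s11.png

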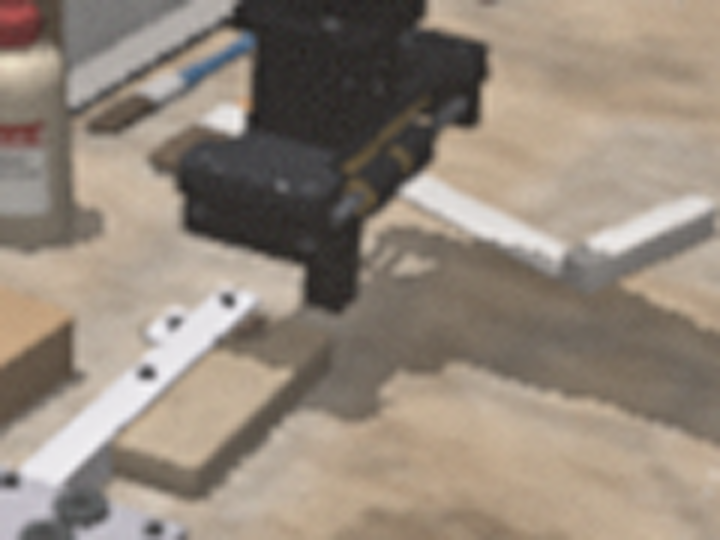

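jog_arm(commands=[{"translation": [-1.1, 10, 0], "twist": 0}, {"translation": [-1.1, 10, 0], "twist": 0}, {"translation": [-1, 9, 0], "twist": 0}, {"translation": [-1, 9, 0], "twist": 0}, {"translation": [-1, 9, 0], "twist": 0}, {"translation": [-1, 9, 0], "twist": 0}, {"translation": [-1, 9, 0], "twist": 0}, {"translation": [-1, 9, 0], "twist": 0}, {"translation": [0, 0, 0], "twist": 0}])

```text
time: 11.35
ee_pos: [0.647, -0.1673, -0.0125]
eef_rot: [-0.526, 0.473, -0.472, 0.526]
ft_force: [-0.4, -0.4, -0.3]
width: 0.0008
```

Run:
```python
from bench import *
from h import *
print(jig(read_state()["ee_pos"]))
w=camera("wrist");save(w,"w12",s=1.4)
w=camera("side");save(w,"s12",(240,140,360,230),6)
```

```text
[  -1.2 -182.8]
```

View pics/w12.png

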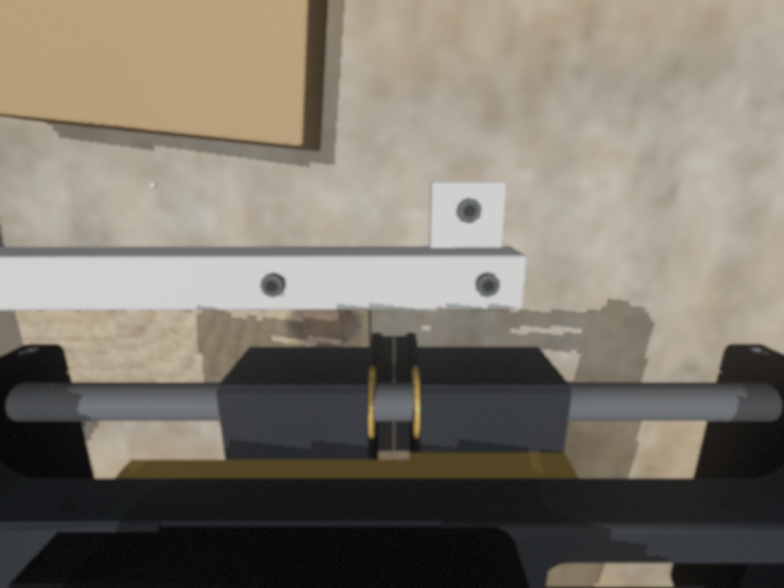

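View pics/s12.png

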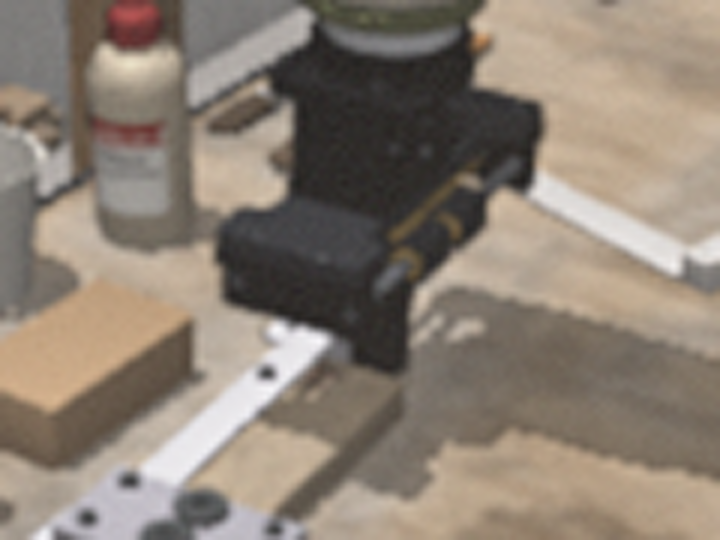

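jog_arm(commands=[{"translation": [-1, 9, 0], "twist": 0}, {"translation": [-1, 9, 0], "twist": 0}, {"translation": [-1, 9, 0], "twist": 0}, {"translation": [0, 0, 0], "twist": 0}])

```text
time: 11.85
ee_pos: [0.644, -0.14, -0.0125]
eef_rot: [-0.526, 0.473, -0.472, 0.526]
ft_force: [0.1, -0.1, 0.7]
width: 0.0005
```

jog_arm(commands=[{"translation": [-1, 9, 0], "twist": 0}, {"translation": [-1, 9, 0], "twist": 0}, {"translation": [-1, 9, 0], "twist": 0}, {"translation": [-1, 9, 0], "twist": 0}, {"translation": [-1, 9, 0], "twist": 0}, {"translation": [-1, 9, 0], "twist": 0}, {"translation": [0, 0, 0], "twist": 0}])

```text
time: 12.55
ee_pos: [0.6379, -0.0863, -0.0125]
eef_rot: [-0.526, 0.473, -0.472, 0.526]
ft_force: [-0.2, -0.2, -0.1]
width: 0.0004
```

Run:
```python
from bench import *
from h import *
s=read_state();print(jig(s["ee_pos"]),s["ft_force"])
w=camera("wrist");save(w,"w13",s=1.4)
w=camera("scene");save(w,"sc13",(230,180,330,260),8)
```

```text
[  -1.6 -101.3] [-0.16098523 -0.24876859 -0.10420575]
```

View pics/w13.png

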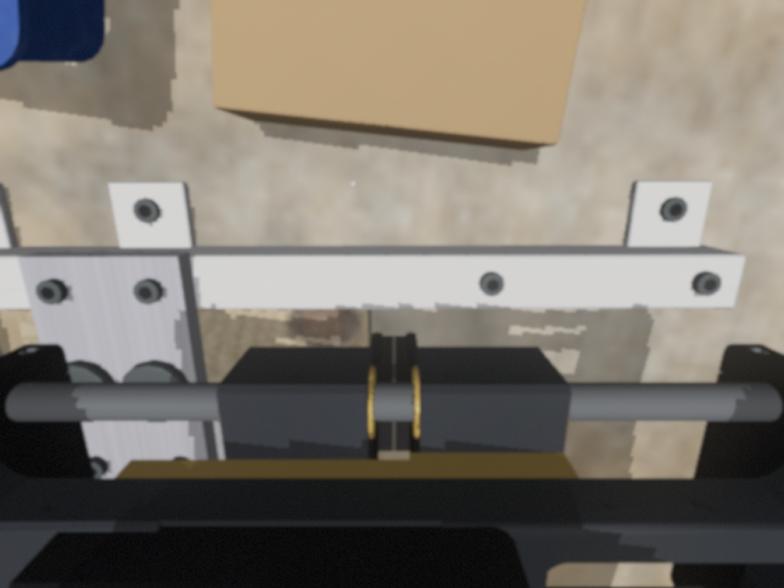

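View pics/sc13.png

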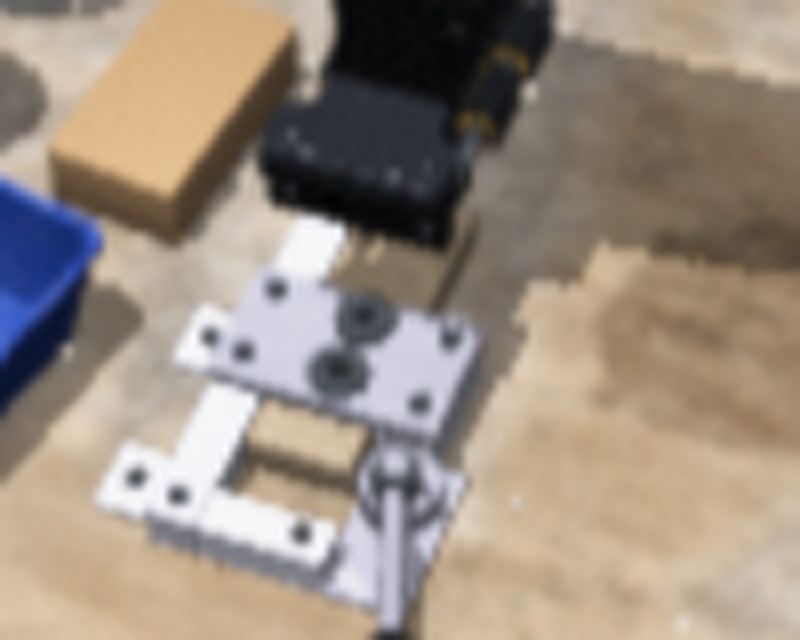

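jog_arm(commands=[{"translation": [-1, 9, 0], "twist": 0}, {"translation": [-1, 8, 0], "twist": 0}, {"translation": [-0.4, 4, 0], "twist": 0}, {"translation": [-0.2, 2, 0], "twist": 0}, {"translation": [0, 0, 0], "twist": 0}])

```text
time: 13.15
ee_pos: [0.6353, -0.0651, -0.0125]
eef_rot: [-0.526, 0.473, -0.473, 0.526]
ft_force: [-0.1, -1.1, 0.3]
width: 0.0001
```

jog_arm(commands=[{"translation": [-0.1, 1, 0], "twist": 0}, {"translation": [-0.1, 1, 0], "twist": 0}, {"translation": [0, 0, 0], "twist": 0}])

```text
time: 13.45
ee_pos: [0.6352, -0.0637, -0.0125]
eef_rot: [0.525, -0.473, 0.473, -0.525]
ft_force: [0.4, -0.0, 0.9]
width: 0.0
```

Run:
```python
from bench import *
from h import *
s=read_state();print(jig(s["ee_pos"]),s["ft_force"])
w=camera("scene");save(w,"sc14",(230,200,330,260),8)
```

```text
[ -1.8 -78.6] [ 0.37487984 -0.01648726  0.85140676]
```

View pics/sc14.png

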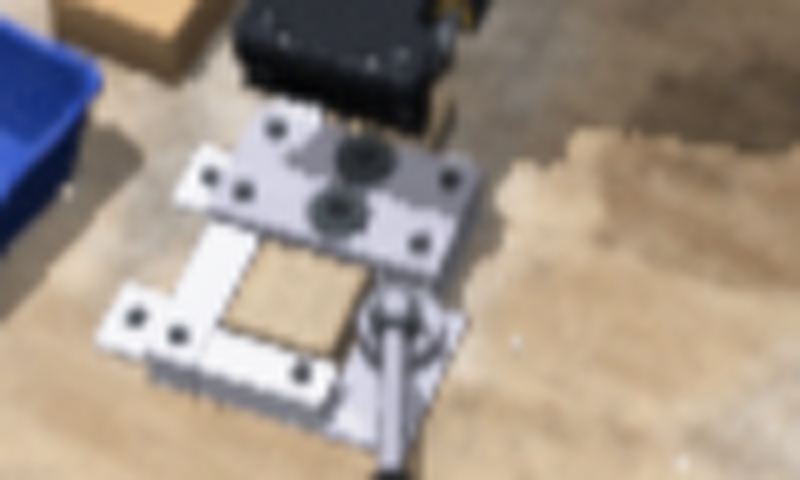

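jog_arm(commands=[{"translation": [-0.1, 1, 0], "twist": 0}, {"translation": [-0.1, 1, 0], "twist": 0}, {"translation": [0, 0, 0], "twist": 0}])

```text
time: 13.8
ee_pos: [0.6349, -0.0614, -0.0125]
eef_rot: [-0.526, 0.473, -0.473, 0.526]
ft_force: [0.4, 0.2, -0.6]
width: 0.0004
```

jog_arm(commands=[{"translation": [-0.1, 1, 0], "twist": 0}, {"translation": [0, 0, 0], "twist": 0}])

```text
time: 14.0
ee_pos: [0.6348, -0.0605, -0.0125]
eef_rot: [0.526, -0.473, 0.473, -0.526]
ft_force: [0.3, -1.3, 0.8]
width: 0.0002
```

jog_arm(commands=[{"translation": [-0.1, 1, 0], "twist": 0}, {"translation": [0, 0, 0], "twist": 0}])

```text
time: 14.2
ee_pos: [0.6347, -0.0594, -0.0126]
eef_rot: [0.526, -0.473, 0.473, -0.526]
ft_force: [-0.3, -0.3, 0.3]
width: 0.0006
```

jog_arm(commands=[{"translation": [-0.1, 1, 0], "twist": 0}, {"translation": [0, 0, 0], "twist": 0}])

```text
time: 14.4
ee_pos: [0.6346, -0.0584, -0.0125]
eef_rot: [0.526, -0.473, 0.473, -0.526]
ft_force: [-0.5, -0.4, 0.1]
width: 0.0005
```

Run:
```python
from bench import *
from h import *
s=read_state();print(jig(s["ee_pos"]),s["ft_force"])
w=camera("scene");save(w,"sc15",(230,210,320,260),8)
w=camera("side");save(w,"s15",(220,200,320,260),8)
```

```text
[ -1.9 -73.2] [-0.50588382 -0.37586294  0.13758202]
```

View pics/sc15.png

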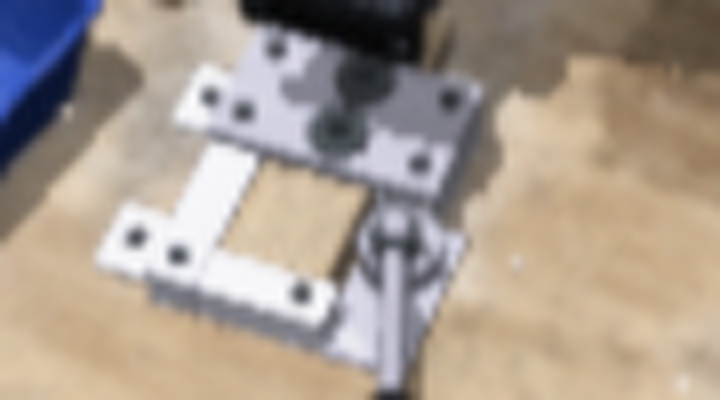

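View pics/s15.png

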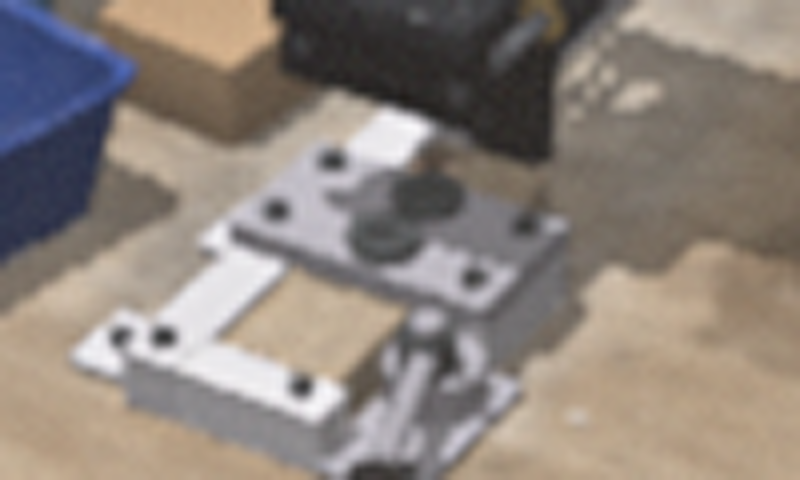

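jog_arm(commands=[{"translation": [-0.1, 1, 0], "twist": 0}, {"translation": [0, 0, 0], "twist": 0}])

```text
time: 14.7
ee_pos: [0.6345, -0.0574, -0.0125]
eef_rot: [-0.526, 0.473, -0.473, 0.526]
ft_force: [-0.2, 0.9, 0.2]
width: 0.0008
```

jog_arm(commands=[{"translation": [-0.1, 1, 0], "twist": 0}, {"translation": [0, 0, 0], "twist": 0}])

```text
time: 14.9
ee_pos: [0.6344, -0.0572, -0.0125]
eef_rot: [0.526, -0.473, 0.473, -0.525]
ft_force: [1.1, -2.6, -0.3]
width: 0.0007
```

jog_arm(commands=[{"translation": [0, 0.5, 0], "twist": 0}, {"translation": [0, 0, 0], "twist": 0}])

```text
time: 15.1
ee_pos: [0.6345, -0.0572, -0.0125]
eef_rot: [0.526, -0.473, 0.474, -0.525]
ft_force: [0.3, -4.3, 0.2]
width: 0.0002
```

Run:
```python
from bench import *
from h import *
s=read_state();p=s["ee_pos"]
def W(j): return 1000*place(Q,[[j[0],j[1],0]])[0][:2]
def pos(th,d,r=62):
    a=1.658+th;u=np.array([np.cos(a),np.sin(a)]);n=np.array([u[1],-u[0]]);sup=9.5*abs(n[0])+8*abs(n[1])
    return np.array([-42.9,50])+r*u+(sup+4.5+d)*n
print(W([-2,-90])-1000*p[:2], W(pos(.25,12))-W([-2,-90]))
prev=pos(.25,12)
for th,d in [(.25,0)]+[(t,0) for t in np.arange(.35,1.96,.1)]:
    q=pos(th,d);print(round(th,2),q.round(1),(W(q)-W(prev)).round(1),W(q).round(1));prev=q
```

```text
[  1.80500631 -17.97614655] [-56.97915044 202.86674384]
0.25 [-48.2 113.8] [-10.8  -5.2] [568.5 122.6]
0.35 [-54.2 113.2] [-5.9 -1.3] [562.6 121.2]
0.45 [-60.2 111.8] [-5.8 -1.9] [556.7 119.3]
0.55 [-66.2 109.9] [-5.7 -2.6] [551.  116.7]
0.65 [-72.1 107.3] [-5.5 -3.2] [545.4 113.5]
0.75 [-77.7 104. ] [-5.3 -3.9] [540.2 109.6]
0.85 [-83.1 100.1] [-4.9 -4.5] [535.3 105.1]
0.95 [-88.   95.5] [-4.5 -5.1] [530.8 100.1]
1.05 [-92.5  90.3] [-3.9 -5.6] [526.9  94.5]
1.15 [-96.5  84.6] [-3.3 -6.1] [523.6  88.4]
1.25 [-99.9  78.4] [-2.7 -6.5] [520.9  81.8]
1.35 [-102.5   71.8] [-1.9 -6.9] [519.  75.]
1.45 [-104.4   64.9] [-1.2 -7.1] [517.8  67.9]
1.55 [-105.6   59. ] [-0.6 -6. ] [517.2  61.9]
1.65 [-106.4   53.5] [-0.1 -5.5] [517.1  56.3]
1.75 [-106.6   47.9] [ 0.4 -5.6] [517.5  50.7]
1.85 [-106.3   42.1] [ 0.9 -5.7] [518.4  45.1]
1.95 [-105.4   36.3] [ 1.5 -5.7] [519.9  39.4]
```

jog_arm(commands=[{"translation": [0.5, -4, 0], "twist": 0}, {"translation": [1.5, -14, 0], "twist": 0}, {"translation": [0, 0, 28], "twist": 0}, {"translation": [0, 0, 30], "twist": 0}, {"translation": [-11, 41, 0], "twist": 0}, {"translation": [-12, 40, 0], "twist": 0}, {"translation": [-11, 41, 0], "twist": 0}, {"translation": [-12, 40, 0], "twist": 0}, {"translation": [-11, 41, 0], "twist": 0}, {"translation": [0, 0, 0], "twist": 0}, {"translation": [0, 0, 0], "twist": 0}])

```text
time: 16.2
ee_pos: [0.5794, 0.1297, 0.0456]
eef_rot: [-0.526, 0.473, -0.472, 0.526]
ft_force: [1.2, -0.5, -0.1]
width: 0.0006
```

Run:
```python
from bench import *
from h import *
s=read_state();print(jig(s["ee_pos"]),s["ft_force"])
w=camera("wrist");save(w,"w16",s=1.4)
w=camera("scene");save(w,"sc16",(220,180,320,260),7)
```

```text
[-36.6 119.8] [ 1.21866832 -0.45316251 -0.146637  ]
```

View pics/w16.png

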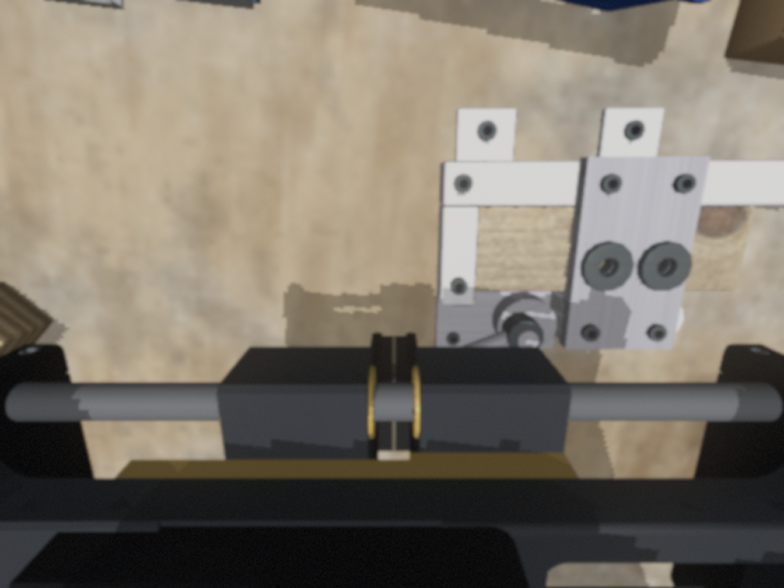

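View pics/sc16.png

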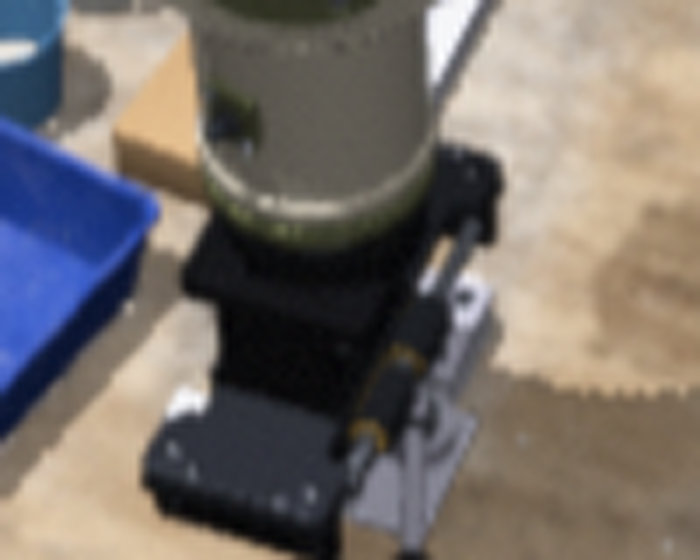

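jog_arm(commands=[{"translation": [0, 0, -20], "twist": 0}, {"translation": [0, 0, -16], "twist": 0}, {"translation": [0, 0, -8], "twist": 0}, {"translation": [0, 0, -4], "twist": 0}, {"translation": [-5, -3, 0], "twist": 0}, {"translation": [-6, -4, 0], "twist": 0}, {"translation": [-6, -1.3, 0], "twist": 0}, {"translation": [-6, -2, 0], "twist": 0}, {"translation": [0, 0, 0], "twist": 0}])

```text
time: 17.2
ee_pos: [0.5561, 0.1182, -0.0019]
eef_rot: [-0.525, 0.473, -0.473, 0.526]
ft_force: [1.1, 0.7, 0.9]
width: 0.0004
```

Run:
```python
from bench import *
from h import *
s=read_state();print(jig(s["ee_pos"]),s["ft_force"])
w=camera("wrist");save(w,"w17",s=1.4)
w=camera("side");save(w,"s17",(220,190,320,270),7)
```

```text
[-60.9 110.8] [1.067284   0.74531069 0.88718149]
```

View pics/w17.png

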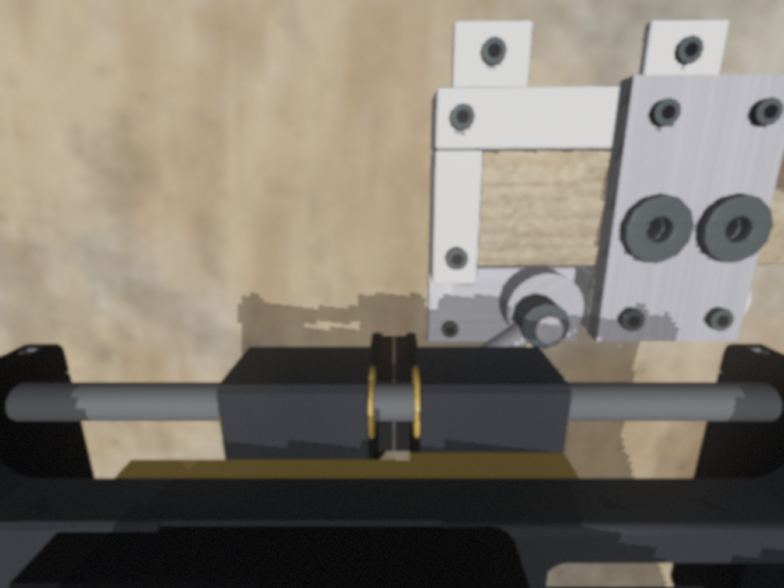

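View pics/s17.png

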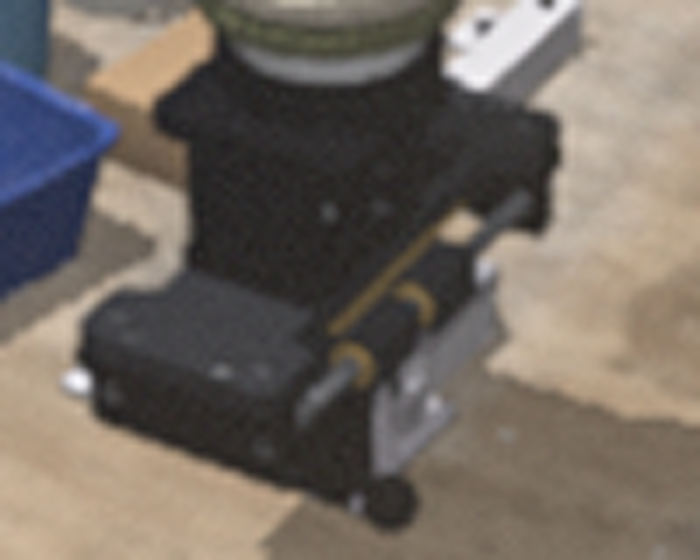

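jog_arm(commands=[{"translation": [-5.5, -2, 0], "twist": 0}, {"translation": [-5.5, -3.2, 0], "twist": 0}, {"translation": [-5.3, -3.9, 0], "twist": 0}, {"translation": [-4.9, -4.5, 0], "twist": 0}, {"translation": [-4.5, -5.1, 0], "twist": 0}, {"translation": [-3.9, -5.6, 0], "twist": 0}, {"translation": [-3.3, -6.1, 0], "twist": 0}, {"translation": [0, 0, 0], "twist": 0}])

```text
time: 18.1
ee_pos: [0.5228, 0.0868, -0.0027]
eef_rot: [0.526, -0.473, 0.473, -0.525]
ft_force: [0.4, 1.1, 0.0]
width: 0.0009
```

Run:
```python
from bench import *
from h import *
s=read_state();print(jig(s["ee_pos"]),s["ft_force"])
w=camera("wrist");save(w,"w18",s=1.4)
w=camera("scene");save(w,"sc18",(220,190,320,270),7)
```

```text
[-97.4  83.2] [0.35838043 1.12077313 0.00969678]
```

View pics/w18.png

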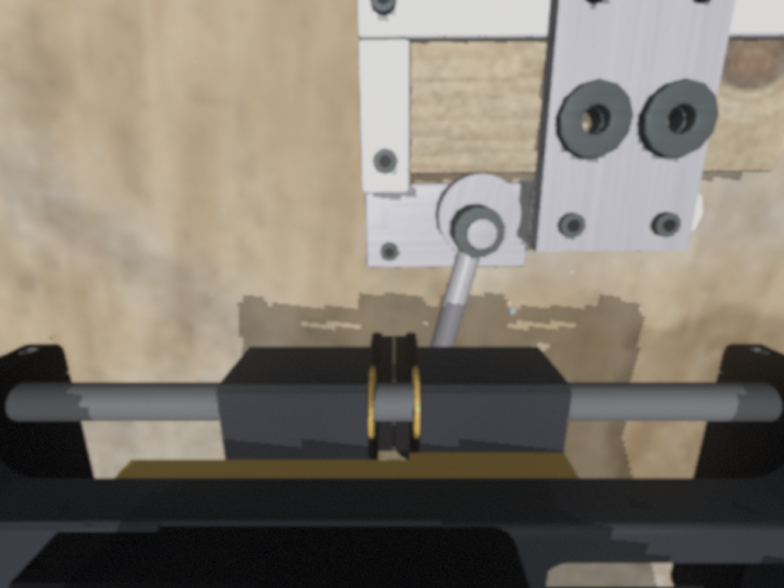

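View pics/sc18.png

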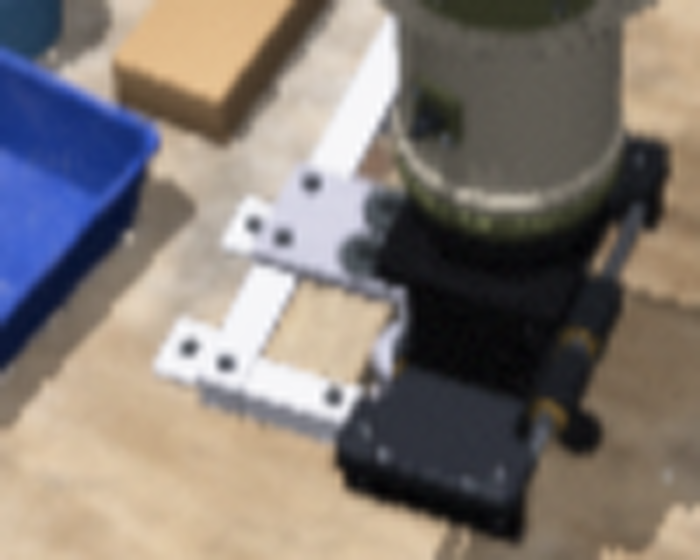

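jog_arm(commands=[{"translation": [-2.5, -5.5, 0], "twist": 0}, {"translation": [-1.9, -6.9, 0], "twist": 0}, {"translation": [-1.2, -7.1, 0], "twist": 0}, {"translation": [-0.6, -6, 0], "twist": 0}, {"translation": [-0.1, -5.5, 0], "twist": 0}, {"translation": [0.4, -5.6, 0], "twist": 0}, {"translation": [0, 0, 0], "twist": 0}])

```text
time: 18.9
ee_pos: [0.5179, 0.0523, -0.0023]
eef_rot: [-0.525, 0.473, -0.473, 0.526]
ft_force: [0.9, 5.3, 1.2]
width: 0.0007
```

Run:
```python
from bench import *
from h import *
s=read_state();print(jig(s["ee_pos"]),s["ft_force"])
w=camera("wrist");save(w,"w19",s=1.4)
```

```text
[-106.    49.4] [0.87770654 5.26339402 1.15829502]
```

View pics/w19.png

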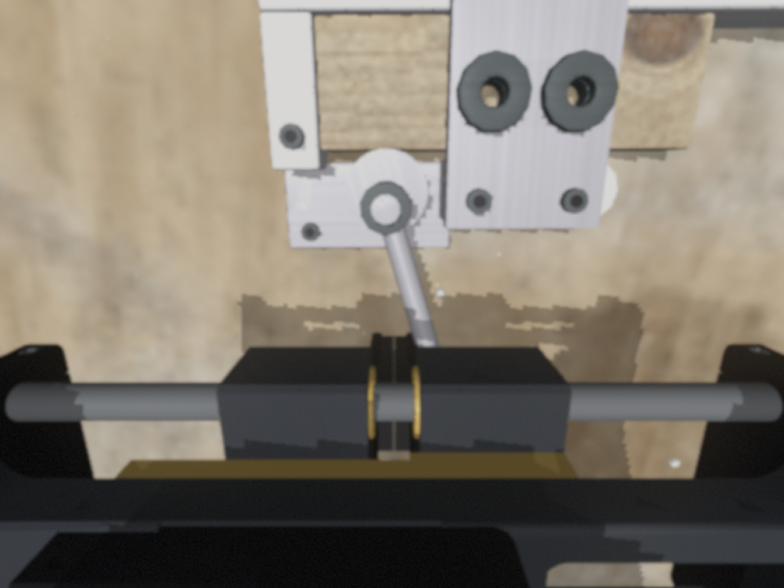

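jog_arm(commands=[{"translation": [0.5, -3, 0], "twist": 0}, {"translation": [0.5, -3, 0], "twist": 0}, {"translation": [0, 0, 0], "twist": 0}])

```text
time: 19.25
ee_pos: [0.5187, 0.0469, -0.0023]
eef_rot: [-0.525, 0.473, -0.472, 0.526]
ft_force: [0.5, 6.5, 0.7]
width: 0.0004
```

jog_arm(commands=[{"translation": [0.7, -2.5, 0], "twist": 0}, {"translation": [0.7, -2.5, 0], "twist": 0}, {"translation": [0, 0, 0], "twist": 0}])

```text
time: 19.55
ee_pos: [0.5196, 0.0445, -0.0024]
eef_rot: [-0.525, 0.473, -0.471, 0.527]
ft_force: [-1.7, 14.4, 1.4]
width: 0.0003
```

jog_arm(commands=[{"translation": [0.2, -1.5, 0], "twist": 0}, {"translation": [0.2, -1.5, 0], "twist": 0}, {"translation": [0, 0, 0], "twist": 0}])

```text
time: 19.85
ee_pos: [0.5197, 0.0441, -0.0023]
eef_rot: [-0.525, 0.473, -0.47, 0.529]
ft_force: [-2.7, 22.9, 0.5]
width: 0.0003
```

Run:
```python
from bench import *
from h import *
s=read_state();print(jig(s["ee_pos"]),s["ft_force"])
w=camera("wrist");save(w,"w20",s=1.4)
```

```text
[-105.1   41.1] [-2.65401061 22.92552405  0.53695161]
```

View pics/w20.png

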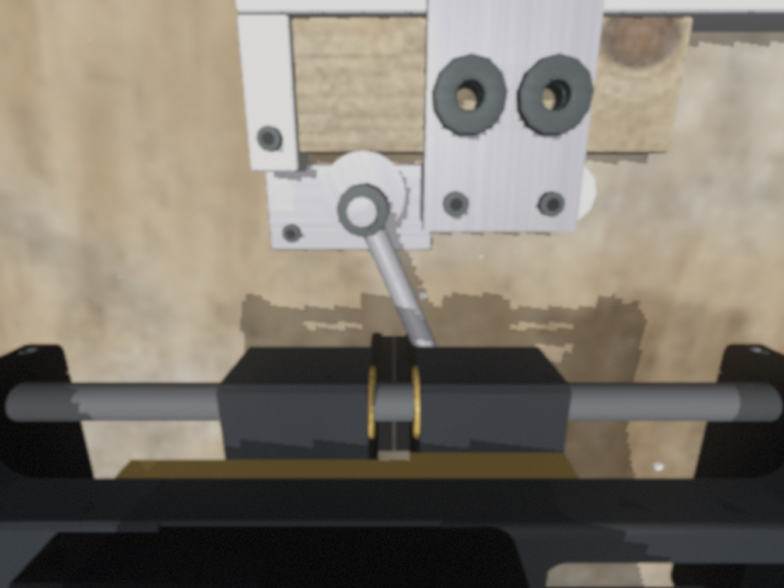

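jog_arm(commands=[{"translation": [-1, 8, 0], "twist": 0}, {"translation": [-2, 20, 0], "twist": 0}, {"translation": [0, 0, 40], "twist": 0}, {"translation": [0, 0, 50], "twist": 0}, {"translation": [-20, -25, 50], "twist": 0}, {"translation": [-20, -25, 50], "twist": 0}, {"translation": [0, 0, 0], "twist": 0}, {"translation": [0, 0, 0], "twist": 0}])

```text
time: 20.7
ee_pos: [0.4837, 0.0221, 0.1724]
eef_rot: [-0.525, 0.473, -0.474, 0.525]
ft_force: [0.1, -0.8, -1.0]
width: 0.0005
```

Run:
```python
from bench import *
from h import *
s=read_state();print(jig(s["ee_pos"]),s["ft_force"])
w=camera("wrist");save(w,"w21",(180,0,400,160),3.6)
P=[(46,-28,32),(-50,28,32),(22.5,75,20),(22.5,-65,20),(-22.5,-65,20),(-22.5,75,20),(-30,75,23)]
print(((proj(w,place(Q,P))-[180,0]+.4)*3.6).round())
for th in (1.7,1.8,1.9,2.0):
    a=1.658+th;print(th,((proj(w,place(Q,[(-42.9+86*np.cos(a),50+86*np.sin(a),37)]))-[180,0]+.4)*3.6).round())
```

```text
[-143.2   23. ] [ 0.09712762 -0.77396734 -0.97974902]
[[551.  -3.]
 [343. 381.]
 [174. 112.]
 [672. 109.]
 [660. 282.]
 [183. 285.]
 [182. 311.]]
1.7 [[334. 646.]]
1.8 [[361. 639.]]
1.9 [[388. 629.]]
2.0 [[413. 616.]]
```

View pics/w21.png

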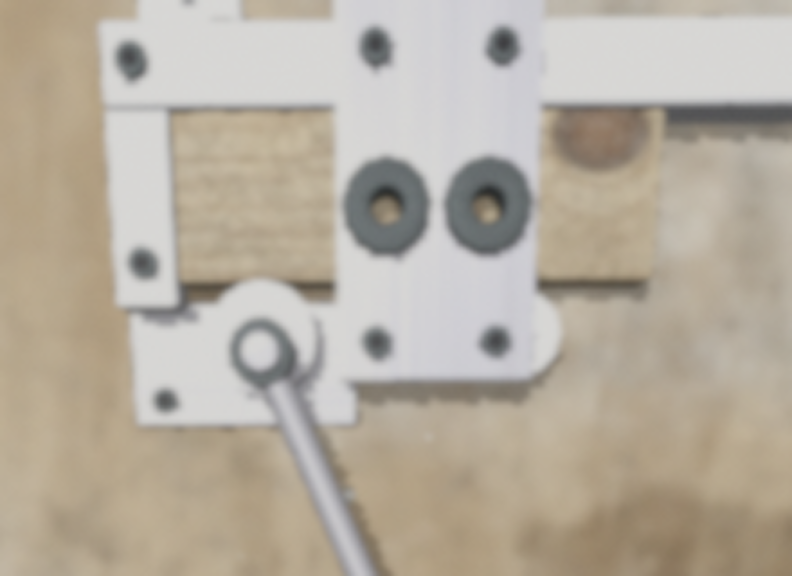

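Run:
```python
from bench import *
from h import *
for n,b in (("scene",(230,180,330,260)),("side",(220,190,330,270))):
    w=camera(n);save(w,n+"22",b,7)
    for th in (1.6,1.7,1.8,1.9):
        a=1.658+th;print(n,th,((proj(w,place(Q,[(-42.9+86*np.cos(a),50+86*np.sin(a),37),(-42.9,50,39)]))-b[:2]+.4)*7).round().tolist())
```

```text
scene 1.6 [[544.0, 442.0], [350.0, 401.0]]
scene 1.7 [[547.0, 426.0], [350.0, 401.0]]
scene 1.8 [[549.0, 410.0], [350.0, 401.0]]
scene 1.9 [[548.0, 395.0], [350.0, 401.0]]
side 1.6 [[599.0, 405.0], [374.0, 342.0]]
side 1.7 [[607.0, 391.0], [374.0, 342.0]]
side 1.8 [[612.0, 377.0], [374.0, 342.0]]
side 1.9 [[615.0, 363.0], [374.0, 342.0]]
```

View pics/scene22.png

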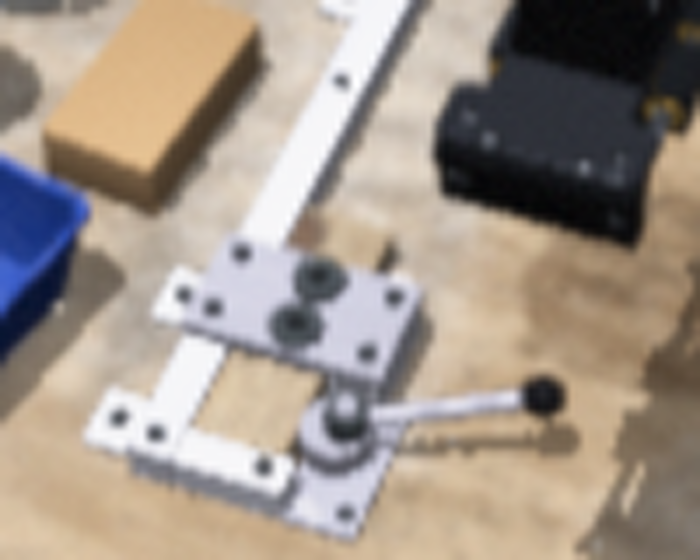

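View pics/side22.png

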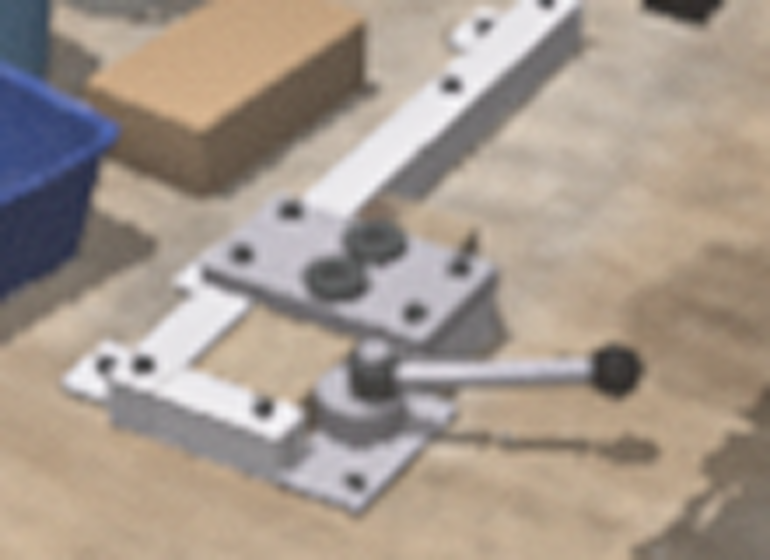

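```bash
python3 -c "
from bench import *
print(close_job())"
```

```text
the job is handed in; nothing more can be done
None
```

I loaded the blank into the jig, clamped it with the cam lever and handed the job in at about 21 s. No verdict came back.

**What I did**
- I used only the closed fingertips. I pushed the blank sideways until it sat flush on the fence (about 6 N).
- I then pushed its end along the fence and under the bridge until the stop gave about 4 N of resistance.
- I swept the lever round to its hard stop. It stalled at 23 N, and I backed the arm clear.

**Last checks**
- **Lever:** compared with the scene and side pictures, it reads about 1.88–1.9 rad.
- **Blank:** it looks tight against the fence and the stop, flat, and within about 1 mm of its home position as seen from the wrist camera. I did not measure the clamping force on it.
- **Bystanders:** the sanding block, offcut and try square were never touched.
- **Arm:** it is clear of everything, with about zero force.

**What disagreed**
- **Fingertip height:** the real fingertips sit about 18–19 mm above the reported tool point. Because of this, my first push, with the fingers open, passed over the blank without touching it. I corrected the height and repeated the push.
- **Lever start:** the lever began at about 0.25 rad, not fully open, still below the 1.2 limit.
- **Jig position:** the first estimate from the scene and side pictures differed from the wrist camera's by about 5 mm and 0.015 rad. I used the wrist camera's.

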